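Syringe plunger check at the transport stand

ROBOT

A 6-joint arm with a two-finger parallel gripper is mounted at the origin on a cart in front of the work surface, level with it; the furniture and walls round the work are solid. World frame = base frame: x ahead of the robot, y to its left, z up, the work surface at z = 0. Lengths are in mm, angles in rad, forces in N, time in s.
With the tool pointing down it reaches from about 350 to 975 mm from the base axis. Payload 7.1 kg.
Tool frame: the origin (TCP) lies midway between the tips of the shut fingers; the grasp point (between the pads) lies 19 mm behind it (ctrl.grip_point_offset is the distance from the TCP to the grasp point, in mm); z points along the fingers, y is the line along which they close (so a half turn about z gives the same grasp; the last joint's range is limited). The gripper opens to 88 mm and grips with 3 to 60 N. Pads are 20 mm wide; open, the fingers measure 115 mm over their backs; the gripper's body (75 mm by 178 mm) begins 61 mm behind the grasp point.
Start: joints at [1.174, 0.423, 1.63, -0, 1.089, -0.019], TCP at [230.516, 580.919, 222.675] pointing down, gripper open.
Joint ranges: [-3, 3], [-0.9, 2.11], [0.09, 2.58], [-1.31, 4.45], [0.11, 2.69], [-2.54, 2.54]. Speed limits (rad/s): [2.39, 2.39, 3.01, 3.14, 3.14, 3.14].

INTERFACE

Orientations are given as a rotation vector (axis times angle).
In Python, from workcell import get_obs, optics, close_job, spotter, ctrl gives the robot as it stands. The module is installed in compiled form; this text tells all that it offers.
- The arm moves only by the tool move_arm, never from a script. Its argument "rows" is a list of rows, each a list of 5 numbers: the shift along the tool's x, y, z in cm, then the turn about the tool's z in degrees, then the opening in per cent of the stroke, from 0 (shut) to 100 (fully open). A call has 1 to 10 rows; each row shifts and turns the commanded pose from where the row before left it, along the tool's axes as they then stand; what a row does not reach is not made up. A row lasts 1/8 s, in which the tool goes at most 62.5 mm and 10.7 degrees, less where a joint would pass 70% of its speed; a pose out of reach is approached as far as the arm can. A call with a gripper value outside its range is refused whole. The fingers move at their own pace and stop on an object; the grip force is fixed at half the most. Time passes only in rows, so rows that do not move let the fingers close. It gives the time, the measured TCP pose, the force, the opening and the grip force at its end, in the units of the state.
- get_obs(): the state, without advancing time (a new reading comes with each control period).
- optics.get_image(name): name is "scene" or "top" or "wrist"; returns the picture (384x512x3 uint8, blue, green, red); there is no depth.
- optics.calibration(name): a dict with "camera_matrix" (3x3 intrinsics, pixels), "distortion" ([k1, k2, p1, p2, k3] as OpenCV has them; the pictures are not rectified), "xyz" and "orientation" of the camera in the world. Camera axes: x right, y down, z forward; pixel columns grow to the right and rows downward; lengths in mm; the calibration is good to about 2 mm. A picture is of the moment at which its call begins: read the wrist's pose just before it. calibration takes no time and is no camera call; for the wrist camera it gives the pose at the moment of the call.
- close_job(): hands the job in; it is judged then, once.
Trained networks look in the newest picture that a camera, given by its name, has taken for a name from the list of things; names that differ only in an ending like _2 or _b are one class to them, and where a whole thing is asked for, a point or a joint stands for the part that bears it (a point fixed in the world has none). Each returns a list of dicts, best first, with "conf" (0 to 1); they miss things now and then, are a little off and sometimes report something else, mostly with a low value. They report only what shows in the picture. A call takes as long as a camera call. They do not tell look-alikes from the thing itself.
- spotter.find_in(camera, label): "point" ([column, row] in pixels, amid what is visible of it).
- spotter.regions_of(camera, label): "region" (384x512 bool, what is visible of it) and "point" ([column, row] in pixels, amid what is visible of it).
The state is a dict: "t": time; "qpos": joint angles; "qvel": joint speeds; "joint_torque": joint torques, N m; "ee_pos": TCP position; "orientation": TCP orientation; "ft_force": force on the tool from outside, world axes, zero at the start; "moment": the same for the moment, N m; "width": finger opening in mm; "grasp_force": force on a finger pad.
Only numpy, scipy, OpenCV 4.12 (cv2) and the standard library are available. Lean on these libraries where they do the work, as an engineer would, in place of code of your own. Each camera call takes 0.05 s, during which the arm holds its last target. There are 200 camera calls.

TASK

The syringes in the round transport stand must be checked before they are filled. Unscrew the brass knurled nut and put it flat in the watch glass, lift the clear keeper plate off the stud and lay it flat on the bench, then push every plunger down as far as it will go, without forcing one that stops. Leave the syringes whose plungers go fully home standing in the stand, and put those that stick part way, tip down, into the yellow reject pot; leave the wash bottle alone.

Things in the scene. Friction and masses are not known exactly. Their poses are not given: they have to be found in the camera images.
- stand: Round aluminium syringe stand, fixed; base disc 170 mm across, top face at z 12 mm. Origin: centre of the underside, z up. Five white open sleeves (26 mm outside, rim at z 54 mm) on a circle of radius 70 mm at 0, 72, 144, 216, 288 degrees from its x axis; some may be empty. Central post 30 mm across up to a shoulder at z 137 mm, then the stud.
- stud_top (a point): Top centre of the stand's threaded steel stud, 180 mm above the underside. The stud is 21 mm across with a coarse two-start right-hand thread, rise 14 mm a turn.
- nut: Brass knurled nut, 46 mm across, 24 mm high, 90 g, bore 24 mm right through. Origin: centre of its underside, z up. At the start screwed on the stud, underside at z 155 mm of the stand, on the keeper's hub. Turned anticlockwise seen from above it climbs 14 mm a turn and comes free after about 0.9 turn, 12 to 13 mm up; then it lifts straight off. It stays where it is left.
- keeper: Clear round keeper plate, 140 mm across, 4 mm thick, 140 g, with a black hub round its 25 mm hole: 36 mm across, 4 to 18 mm above the underside (grip it there; the stud stands up through it). Origin: centre of its underside, z up. At the start on the post's shoulder, over the plungers, held down by the nut; with the nut off it lifts straight up.
- glass: Clear shallow watch glass, 96 mm across, 8 mm high, floor 2 mm thick, loose; origin at the centre of its underside.
- pot: Yellow plastic reject pot, open at the top, 105 mm across at the rim, 92 mm at the foot, 85 mm high, wall 3 mm, floor 4 mm, loose, 250 g; origin at the centre of its underside.
- bench_edge (a point): Point on the front edge of the bench top, which runs along y. Between it, the stand and the bench's right end (260 mm further to the right) there is free surface for the keeper plate. The microscope left of the work is fixed, reaches right to y -0.15 m and up to z 0.36 m: cross above it. A shelf overhangs the bench beyond x 0.70 m.
- wash_bottle: Wash bottle, 56x87x176 mm, loose, a bystander: leave it alone. Origin at the middle of its underside.
- syringe_a: Clear syringe with blue plunger and tip cap, about 50 g, loose, tip down in a sleeve; may be absent. Origin: lower end of the tip cap (at z 12 mm of the stand), z along the barrel to the plunger. Barrel 18 mm across from 12 to 82 mm, flange 28 mm across from 82 to 85 mm; 40 mm of barrel is free above the sleeve: lift it there, under the flange.
- plunger_a (a joint): Plunger of syringe_a, m: 0 fully drawn out, 0.030 fully home; starts at 0 to 0.005. A free one slides at 3 to 5 N all the way home and stays where it is left; a sticking one slides as easily at first and then stops dead, 10 to 20 mm down.
- pad_a (a point): Centre of the top of that plunger's thumb pad, 20 mm across; 123 mm above the syringe's origin when drawn out, 93 mm when home.
- syringe_b: Clear syringe with blue plunger and tip cap, about 50 g, loose, tip down in a sleeve; may be absent. Origin: lower end of the tip cap (at z 12 mm of the stand), z along the barrel to the plunger. Barrel 18 mm across from 12 to 82 mm, flange 28 mm across from 82 to 85 mm; 40 mm of barrel is free above the sleeve: lift it there, under the flange.
- plunger_b (a joint): Plunger of syringe_b, m: 0 fully drawn out, 0.030 fully home; starts at 0 to 0.005. A free one slides at 3 to 5 N all the way home and stays where it is left; a sticking one slides as easily at first and then stops dead, 10 to 20 mm down.
- pad_b (a point): Centre of the top of that plunger's thumb pad, 20 mm across; 123 mm above the syringe's origin when drawn out, 93 mm when home.
- syringe_c: Clear syringe with blue plunger and tip cap, about 50 g, loose, tip down in a sleeve; may be absent. Origin: lower end of the tip cap (at z 12 mm of the stand), z along the barrel to the plunger. Barrel 18 mm across from 12 to 82 mm, flange 28 mm across from 82 to 85 mm; 40 mm of barrel is free above the sleeve: lift it there, under the flange.
- plunger_c (a joint): Plunger of syringe_c, m: 0 fully drawn out, 0.030 fully home; starts at 0 to 0.005. A free one slides at 3 to 5 N all the way home and stays where it is left; a sticking one slides as easily at first and then stops dead, 10 to 20 mm down.
- pad_c (a point): Centre of the top of that plunger's thumb pad, 20 mm across; 123 mm above the syringe's origin when drawn out, 93 mm when home.
- syringe_d: Clear syringe with blue plunger and tip cap, about 50 g, loose, tip down in a sleeve; may be absent. Origin: lower end of the tip cap (at z 12 mm of the stand), z along the barrel to the plunger. Barrel 18 mm across from 12 to 82 mm, flange 28 mm across from 82 to 85 mm; 40 mm of barrel is free above the sleeve: lift it there, under the flange.
- plunger_d (a joint): Plunger of syringe_d, m: 0 fully drawn out, 0.030 fully home; starts at 0 to 0.005. A free one slides at 3 to 5 N all the way home and stays where it is left; a sticking one slides as easily at first and then stops dead, 10 to 20 mm down.
- pad_d (a point): Centre of the top of that plunger's thumb pad, 20 mm across; 123 mm above the syringe's origin when drawn out, 93 mm when home.
- syringe_e: Clear syringe with blue plunger and tip cap, about 50 g, loose, tip down in a sleeve; may be absent. Origin: lower end of the tip cap (at z 12 mm of the stand), z along the barrel to the plunger. Barrel 18 mm across from 12 to 82 mm, flange 28 mm across from 82 to 85 mm; 40 mm of barrel is free above the sleeve: lift it there, under the flange.
- plunger_e (a joint): Plunger of syringe_e, m: 0 fully drawn out, 0.030 fully home; starts at 0 to 0.005. A free one slides at 3 to 5 N all the way home and stays where it is left; a sticking one slides as easily at first and then stops dead, 10 to 20 mm down.
- pad_e (a point): Centre of the top of that plunger's thumb pad, 20 mm across; 123 mm above the syringe's origin when drawn out, 93 mm when home.
Not all that is in view belongs to the job. What is shaped like the syringe_d but green or orange is not meant.

How it is judged (in metres and radians):
On the way, in this order (a step that is already met when the one before it is completed fails the run):
1. the nut is off the stud and clear of the stand (horizontal distance between nut and stand above 0.1 m), for 0.2 s.
2. the keeper plate is off the stand and lies on the bench (horizontal distance between keeper and stand above 0.13 m and height (world z) of keeper below 0.008 m), for 0.2 s.
3. every plunger has been pushed as far as it goes (value of joint each of plunger_a, plunger_c, plunger_e above 0.027 m and value of joint plunger_b above 0.0095 m and value of joint plunger_d above 0.0145 m), for 0.2 s.
At the end, for the whole second after the job is handed in: Nut flat in the watch glass (within 40 mm of its centre), keeper flat on the bench beside the stand, each free syringe in a sleeve with its plunger within 3 mm of home, each sticking one in the upright reject pot with its tip in the lower half; all at rest (all of step 2 and horizontal distance between nut and glass below 0.04 m and height (world z) of nut below 0.02 m and angle between nut's own z axis and vertical below 0.3 rad and linear speed of each of nut, keeper below 0.02 m/s and angle between keeper's own z axis and vertical below 0.06 rad and value of joint each of plunger_a, plunger_c, plunger_e above 0.027 m and z of each of syringe_a, syringe_c, syringe_e in the frame of stand below 0.017 m and horizontal distance between syringe_a and stand between 0.064 and 0.076 m and angle between each of syringe_a, syringe_c, syringe_e's own z axis and vertical below 0.15 rad and horizontal distance between syringe_c and stand between 0.064 and 0.076 m and horizontal distance between syringe_e and stand between 0.064 and 0.076 m and horizontal distance between each of syringe_b, syringe_d and pot below 0.05 m and z of each of syringe_b, syringe_d in the frame of pot below 0.045 m and linear speed of each of syringe_b, syringe_d below 0.03 m/s and angle between pot's own z axis and vertical below 0.1 rad); the robot touches nothing.
It fails at once if a syringe was forced: pressed into the stand with more than 60 N (contact force between any of syringe_a, syringe_b, syringe_c, syringe_d, syringe_e and stand above 60 N).
It fails at once if the wash bottle was moved more than 4 cm (distance of wash_bottle from where it was at the start of the episode above 0.04 m).
Of syringe_a, syringe_c, syringe_e only 2 to 3 are there at a start; the rules pass over those that are not, and their reading is None.
Of syringe_b, syringe_d only 1 to 2 are there at a start; the rules pass over those that are not, and their reading is None.
At some moment in a run one of pot, glass may be knocked a few centimetres aside while the robot is not near it.
Once in a run the grip may slacken for a moment while it holds something.
It also fails if it takes over 208 s, if anything falls off the work surface, if the arm or the gripper's body presses on something with over 40 N, if the wrist force passes 120 N, or if a joint passes its speed limit or range.

## Working session

There is one attempt and no reset: what is moved stays moved. The work goes in short steps, Python scripts to look and compute and a tool call to move; the robot and the scene stay as the last step left them, time stands still between calls to the robot, and variables do not carry over. Pictures are saved under pics/ and viewed, at most 14 in all, crops included, and the job is handed in when it is done.

Besides the shell and the picture viewer there is one more tool, called as name(argument=value, ...) on one line, values as JSON. move_arm: Moves the arm, as the interface text tells. Its arguments: {"type":"object","properties":{"rows":{"type":"array","items":{"type":"array","items":{"type":"number"}}}},"required":["rows"]}

```bash
mkdir -p pics; cat > h.py <<'E'
import numpy as np, cv2
from scipy.spatial.transform import Rotation as R
from workcell import get_obs, optics, close_job, spotter, ctrl
def cam(name):
    c=optics.calibration(name); K=np.array(c["camera_matrix"],float); D=np.array(c["distortion"],float)
    o=np.array(c["orientation"],float)
    Rm=R.from_rotvec(o).as_matrix() if o.size==3 else o.reshape(3,3)
    return K,D,Rm,np.array(c["xyz"],float)
def ray(c,p):
    K,D,Rm,t=c
    u=cv2.undistortPoints(np.array([[p]],float),K,D)[0,0]
    d=Rm@np.array([u[0],u[1],1]); return t,d/np.linalg.norm(d)
def onz(c,p,z):
    t,d=ray(c,p); return t+d*(z-t[2])/d[2]
def proj(c,P):
    K,D,Rm,t=c
    return cv2.projectPoints(np.atleast_2d((np.array(P,float)-t)@Rm),np.zeros(3),np.zeros(3),K,D)[0][:,0]
def tri(rays):
    A=np.zeros((3,3));b=np.zeros(3)
    for t,d in rays:
        M=np.eye(3)-np.outer(d,d);A+=M;b+=M@t
    X=np.linalg.solve(A,b)
    return X,[np.linalg.norm((np.eye(3)-np.outer(d,d))@(X-t)) for t,d in rays]
E
python3 - <<'E'
from h import *
o=get_obs(); print({k:np.round(v,3) for k,v in o.items()})
print(ctrl.grip_point_offset)
for n in ["scene","top","wrist"]:
    im=optics.get_image(n); cv2.imwrite(f"pics/{n}0.png",im)
    c=cam(n); print(n,optics.calibration(n)["orientation"],c[3],c[0][0,0])
    if n!="wrist":
        for l in ["stand","stud_top","nut","keeper","glass","pot","bench_edge","wash_bottle","pad_a","syringe_a"]:
            print(l,[(np.round(f["point"]).tolist(),round(f["conf"],2)) for f in spotter.find_in(n,l)][:8])
E
```

```text
{'t': np.float64(0.0), 'qpos': array([ 1.174,  0.424,  1.631,  0.   ,  1.089, -0.019]), 'qvel': array([-0.   ,  0.   ,  0.001,  0.001,  0.001,  0.002]), 'joint_torque': array([ 0.0000e+00, -5.4460e+01, -2.7366e+01,  6.4000e-02,  2.3000e-02,
       -0.0000e+00]), 'ee_pos': array([230.298, 580.401, 221.889]), 'orientation': array([-5.900e-01, -3.085e+00,  2.000e-03]), 'ft_force': array([-0.049,  0.426,  0.401]), 'moment': array([ 0.044, -0.011,  0.006]), 'grasp_force': np.float64(0.0), 'width': np.float64(88.131)}
18.700000000000003
scene [-1.23955577  2.21726999 -1.02876665] [-100.78703743  -20.53998184  691.19505742] 407.0820505379299
stand [([223.0, 219.0], 0.62)]
stud_top []
nut [([222.0, 161.0], 0.54), ([196.0, 280.0], 0.49)]
keeper [([223.0, 177.0], 0.61), ([223.0, 209.0], 0.38)]
glass [([196.0, 279.0], 0.8), ([254.0, 184.0], 0.42)]
pot [([157.0, 210.0], 0.57)]Traceback (most recent call last):
  File "<stdin>", line 9, in <module>
ValueError: it knows: glass, keeper, nut, pad, plunger, pot, stand, stud_top, syringe, wash_bottle
```

```bash
python3 - <<'E'
from h import *
for n in ["top","scene"]:
    im=optics.get_image(n); cv2.imwrite(f"pics/{n}1.png",cv2.resize(im,(800,600),interpolation=cv2.INTER_CUBIC))
    c=cam(n); print(n,np.round(c[2],2).tolist(),c[3],c[0][0,0])
    for l in ["stand","stud_top","nut","keeper","glass","pot","wash_bottle","pad","syringe"]:
        print(l,[(np.round(f["point"]).tolist(),round(f["conf"],2)) for f in spotter.find_in(n,l)][:8])
E
```

```text
top [[0.01, -0.98, 0.21], [-1.0, -0.01, 0.0], [0.0, -0.21, -0.98]] [ 275.66333283 -364.94179898  966.39690602] 381.1514484913222
stand [([253.0, 198.0], 0.8), ([251.0, 165.0], 0.34)]
stud_top [([250.0, 195.0], 0.84)]
nut [([254.0, 163.0], 0.7)]
keeper [([253.0, 167.0], 0.98)]
glass [([194.0, 231.0], 0.74)]
pot [([197.0, 148.0], 0.59), ([274.0, 189.0], 0.44)]
wash_bottle [([345.0, 168.0], 0.55), ([254.0, 168.0], 0.5)]
pad [([336.0, 246.0], 0.6)]
syringe [([335.0, 249.0], 0.73), ([218.0, 163.0], 0.55), ([311.0, 184.0], 0.52)]
scene [[-0.53, -0.56, 0.64], [-0.85, 0.34, -0.41], [0.01, -0.76, -0.65]] [-100.78703743  -20.53998184  691.19505742] 407.0820505379299
stand [([222.0, 217.0], 0.74)]
stud_top [([219.0, 218.0], 0.74)]
nut [([220.0, 162.0], 0.63), ([158.0, 207.0], 0.62)]
keeper [([223.0, 177.0], 0.89), ([192.0, 197.0], 0.62)]
glass [([198.0, 280.0], 0.96), ([302.0, 163.0], 0.4)]
pot [([158.0, 208.0], 0.95)]
wash_bottle [([305.0, 163.0], 0.72), ([221.0, 221.0], 0.4)]
pad [([344.0, 198.0], 0.62), ([257.0, 184.0], 0.58), ([283.0, 166.0], 0.53), ([194.0, 191.0], 0.39)]
syringe [([342.0, 214.0], 0.74), ([193.0, 195.0], 0.66), ([224.0, 210.0], 0.66), ([256.0, 194.0], 0.56)]
```

View pics/top1.png

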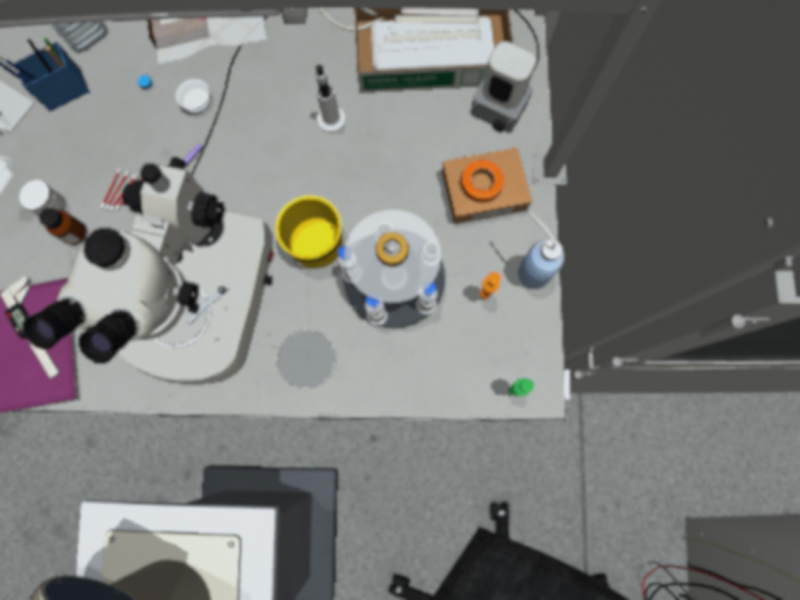

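View pics/scene1.png

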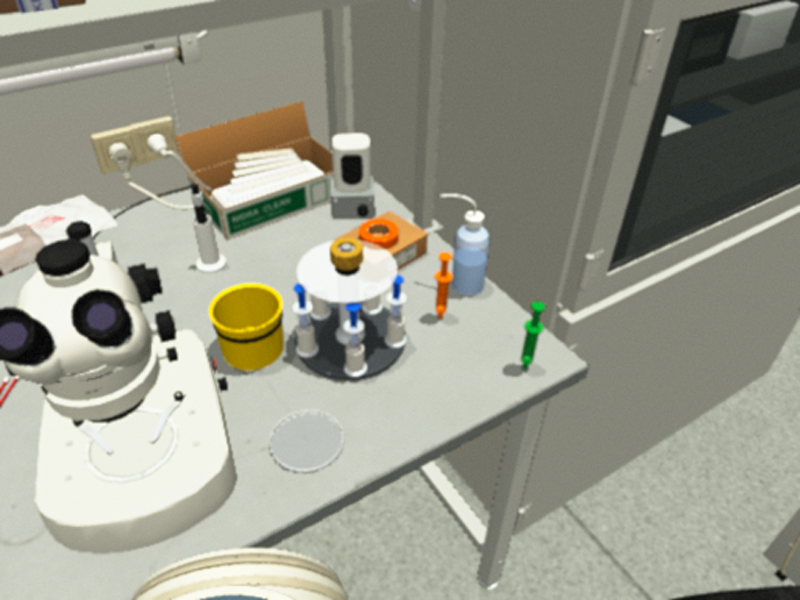

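The view shows three blue syringes at the front sleeves (top picture pads near (345,252), (372,302), (428,290) of 800x600). The two back sleeves look empty. The nut is at (392,248), the pot at (309,230), the glass at (306,358) and the bottle at (541,263). The green and orange ones are decoys.

```bash
python3 - <<'E'
from h import *
ct,cs=cam("top"),cam("scene")
s=1/1.5625
P={"nut":((392,248),(347,255),167),"glass":((306,358),(307,441),5),"padL":((345,252),(299,290),130),"padM":((372,302),(354,314),130),"padR":((428,290),(397,282),130),"bottlecap":((551,249),(474,217),170)}
for k,(a,b,z) in P.items():
    a=(np.array(a)+.5)*s-.5;b=(np.array(b)+.5)*s-.5
    X,e=tri([ray(ct,a),ray(cs,b)]); print(k,np.round(X),np.round(e,1),"top@z",np.round(onz(ct,a,z)),"scene@z",np.round(onz(cs,b,z)))
for n,c in(("top",ct),("scene",cs)):
    optics.get_image(n)
    for l,z in (("glass",6),("pot",45),("keeper",140),("nut",168)):
        for r in spotter.regions_of(n,l)[:1]:
            m=r["region"].astype(np.uint8); (cx,cy),ax,an=cv2.fitEllipse(max(cv2.findContours(m,0,1)[0],key=len))
            print(n,l,round(r["conf"],2),np.round(r["point"]),"ell",np.round([cx,cy,*ax]),np.round(onz(c,(cx,cy),z)))
# bench edge front
print("edge",onz(ct,(np.array((300,414))*s),0),"right end",onz(ct,np.array((563,414))*s,0))
a=np.array((309,216))*s; print("pot rim?",onz(ct,(np.array((309,226))*s),85))
E
```

```text
nut [ 524. -343.  161.] [0.6 0.6] top@z [ 523. -343.  167.] scene@z [ 517. -340.  167.]
glass [ 386. -201.    0.] [0.3 0.3] top@z [ 386. -201.    5.] scene@z [ 383. -200.    5.]
padL [ 530. -271.  125.] [1.2 1.2] top@z [ 528. -273.  130.] scene@z [ 525. -268.  130.]
padM [ 455. -314.  119.] [0.6 0.6] top@z [ 453. -314.  130.] scene@z [ 444. -309.  130.]
padR [ 473. -394.  127.] [0.6 0.6] top@z [ 472. -395.  130.] scene@z [ 471. -392.  130.]
bottlecap [ 533. -573.  140.] [0.1 0.1] top@z [ 523. -566.  170.] scene@z [ 499. -543.  170.]
top glass 0.61 [195. 229.] ell [196. 229.  36.  38.] [ 386. -201.    6.]
top pot 0.72 [199. 150.] ell [198. 148.  40.  46.] [ 588. -205.   45.]
top keeper 0.73 [247. 171.] ell [250. 163.  57.  60.] [ 520. -341.  140.]
top nut 0.67 [249. 163.] ell [250. 159.  20.  22.] [ 522. -342.  168.]
scene glass 0.58 [198. 281.] ell [196. 282.  40.  47.] [ 383. -200.    6.]
scene pot 0.72 [158. 206.] ell [159. 208.  46.  58.] [ 586. -209.   45.]
scene keeper 0.58 [225. 178.] ell [222. 174.  38.  62.] [ 514. -337.  140.]
scene nut 0.54 [220. 163.] ell [222. 162.  21.  22.] [ 521. -341.  168.]
edge [ 295.39019492 -195.12554533    0.        ] right end [ 299.33975557 -618.00896856    0.        ]
pot rim? [ 582.57433785 -210.55345653   85.        ]
```

```bash
cat > p.py <<'E'
from h import *
import json
def plan(way,op=100,start=None):
    """way: list of (x,y,z,yaw_deg of tool y axis or None,nrows); prints rows; tool kept pointing down nominally"""
    o=get_obs(); X=np.array(o["ee_pos"]); Rm=R.from_rotvec(o["orientation"]); rows=[]
    for x,y,z,yaw,n in way:
        T=np.array([x,y,z],float)
        for i in range(n):
            yv=Rm.as_matrix()[:,1]; cur=np.degrees(np.arctan2(yv[1],yv[0]))
            turn=0 if yaw is None else -((yaw-cur+180)%360-180)/(n-i)
            if isinstance(yaw,tuple): turn=-yaw[0]/n
            d=Rm.inv().apply((T-X)/(n-i))/10
            r=[*np.round(d,2).tolist(),round(float(turn),1)]
            X=X+Rm.apply(np.array(r[:3])*10); Rm=Rm*R.from_euler('z',r[3],degrees=True)
            rows.append([*[v+0.0 for v in r],op])
    for i in range(0,len(rows),10): print(json.dumps(rows[i:i+10]))
def st():
    o=get_obs(); yv=R.from_rotvec(o["orientation"]).as_matrix(); 
    print("t",round(float(o["t"]),2),"pos",np.round(o["ee_pos"],1),"yaw",np.round(np.degrees(np.arctan2(yv[1,1],yv[0,1])),1),"tilt",np.round(yv[:,2],3),"q",np.round(o["qpos"],2),"F",np.round(o["ft_force"],1),"w",round(float(o["width"]),1),"g",round(float(o["grasp_force"]),1))
E
python3 - <<'E'
from p import *
st(); plan([(230,580,460,None,6),(360,170,460,(-90,),10),(520,-342,460,(-96,),10)])
E
```

```text
t 1.85 pos [230.5 580.9 222.7] yaw 68.4 tilt [ 0.  0. -1.] q [ 1.17  0.42  1.63  0.    1.09 -0.02] F [ 0.8 -0.4  0.1] w 87.6 g 0.0
[[0.0, -0.02, -3.96, 0.0, 100], [0.0, -0.02, -3.95, 0.0, 100], [0.0, -0.02, -3.96, 0.0, 100], [0.01, -0.01, -3.95, 0.0, 100], [0.0, -0.02, -3.96, 0.0, 100], [0.01, -0.01, -3.95, 0.0, 100], [-2.72, -3.33, 0.0, 9.0, 100], [-3.21, -2.87, 0.0, 9.0, 100], [-3.62, -2.33, 0.0, 9.0, 100], [-3.94, -1.73, 0.0, 9.0, 100]]
[[-4.16, -1.1, 0.0, 9.0, 100], [-4.28, -0.43, 0.0, 9.0, 100], [-4.29, 0.24, 0.0, 9.0, 100], [-4.2, 0.91, 0.0, 9.0, 100], [-4.01, 1.56, 0.0, 9.0, 100], [-3.71, 2.17, 0.0, 9.0, 100], [-4.17, 3.38, 0.0, 9.6, 100], [-3.55, 4.02, 0.0, 9.6, 100], [-2.83, 4.56, 0.0, 9.6, 100], [-2.03, 4.97, 0.0, 9.6, 100]]
[[-1.17, 5.23, 0.0, 9.6, 100], [-0.28, 5.36, 0.0, 9.6, 100], [0.62, 5.33, 0.0, 9.6, 100], [1.5, 5.15, 0.0, 9.6, 100], [2.33, 4.83, 0.0, 9.6, 100], [3.11, 4.37, 0.0, 9.6, 100]]
```

move_arm(rows=[[0.0, -0.02, -3.96, 0.0, 100], [0.0, -0.02, -3.95, 0.0, 100], [0.0, -0.02, -3.96, 0.0, 100], [0.01, -0.01, -3.95, 0.0, 100], [0.0, -0.02, -3.96, 0.0, 100], [0.01, -0.01, -3.95, 0.0, 100], [-2.72, -3.33, 0.0, 9.0, 100], [-3.21, -2.87, 0.0, 9.0, 100], [-3.62, -2.33, 0.0, 9.0, 100], [-3.94, -1.73, 0.0, 9.0, 100]])

```text
t: 3.1
ee_pos: [282.2, 414.6, 460.0]
orientation: [1.521, 2.749, 0.0]
ft_force: [-0.2, 0.7, 0.1]
width: 87.6
grasp_force: 0.0
```

move_arm(rows=[[-4.16, -1.1, 0.0, 9.0, 100], [-4.28, -0.43, 0.0, 9.0, 100], [-4.29, 0.24, 0.0, 9.0, 100], [-4.2, 0.91, 0.0, 9.0, 100], [-4.01, 1.56, 0.0, 9.0, 100], [-3.71, 2.17, 0.0, 9.0, 100], [-4.17, 3.38, 0.0, 9.6, 100], [-3.55, 4.02, 0.0, 9.6, 100], [-2.83, 4.56, 0.0, 9.6, 100], [-2.03, 4.97, 0.0, 9.6, 100]])

```text
t: 4.35
ee_pos: [424.1, -36.6, 460.3]
orientation: [3.037, 0.803, 0.002]
ft_force: [0.7, 0.0, -0.7]
width: 87.9
grasp_force: 0.0
```

move_arm(rows=[[-1.17, 5.23, 0.0, 9.6, 100], [-0.28, 5.36, 0.0, 9.6, 100], [0.62, 5.33, 0.0, 9.6, 100], [1.5, 5.15, 0.0, 9.6, 100], [2.33, 4.83, 0.0, 9.6, 100], [3.11, 4.37, 0.0, 9.6, 100], [0, 0, 0, 0, 100], [0, 0, 0, 0, 100]])

```text
t: 5.35
ee_pos: [519.8, -341.7, 459.6]
orientation: [-3.05, 0.749, 0.001]
ft_force: [-0.0, 0.6, -0.2]
width: 87.5
grasp_force: 0.0
```

```bash
python3 - <<'E'
from p import *
st(); c=cam("wrist"); o=get_obs(); Rt=R.from_rotvec(o["orientation"]).as_matrix()
print("cam in tool",np.round(Rt.T@(c[3]-o["ee_pos"])),np.round(Rt.T@c[2],2).tolist())
im=optics.get_image("wrist"); cv2.imwrite("pics/w1.png",cv2.resize(im,(800,600)))
print("proj centre",np.round(proj(c,[[521,-342,180],[521,-342,12],[521,-342,137]])))
for l in ["stud_top","nut","keeper","glass","pot","pad","syringe","stand"]:
    print(l,[(np.round(f["point"]).tolist(),round(f["conf"],2)) for f in spotter.find_in("wrist",l)][:6])
E
```

```text
t 5.35 pos [ 519.8 -341.7  459.6] yaw -117.6 tilt [-0.001  0.001 -1.   ] q [-0.6   0.25  1.34  0.    1.55  1.45] F [-0.   0.6 -0.2] w 87.5 g 0.0
cam in tool [  80.    2. -161.] [[-0.0, -0.96, -0.29], [1.0, -0.0, -0.0], [-0.0, -0.29, 0.96]]
proj centre [[252. 144.]
 [253. 128.]
 [253. 139.]]
stud_top []
nut [([247.0, 134.0], 0.8), ([208.0, 154.0], 0.72)]
keeper [([254.0, 127.0], 0.82)]
glass [([223.0, 220.0], 0.94)]
pot [([165.0, 134.0], 0.98)]
pad [([352.0, 106.0], 0.53), ([206.0, 158.0], 0.49), ([415.0, 183.0], 0.45), ([301.0, 148.0], 0.44)]
syringe [([345.0, 105.0], 0.82), ([405.0, 179.0], 0.76), ([301.0, 144.0], 0.66), ([206.0, 155.0], 0.38), ([258.0, 186.0], 0.38)]
stand [([255.0, 93.0], 0.84), ([222.0, 222.0], 0.7)]
```

View pics/w1.png

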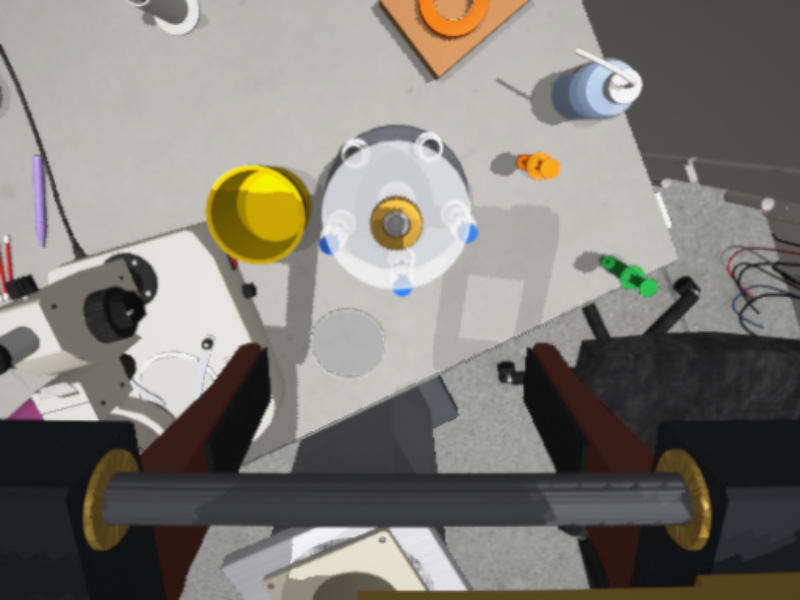

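The wrist view shows the stud at (397,224). The three pads are at (329,244), (402,286) and (470,234), the back sleeves at (355,152) and (430,147) are empty, and the pot is at (257,214) and the glass at (348,342).

```bash
python3 - <<'E'
from p import *
c=cam("wrist"); s=1/1.5625
f=lambda a,z: np.round(onz(c,(np.array(a)+.5)*s-.5,z),1)
S=f((397,224),180); print("stud",S)
for n,a,z in (("pL",(329,244),133),("pM",(402,286),133),("pR",(470,234),133),("sl1",(355,152),54),("sl2",(430,147),54),("glass",(348,342),4),("green",(610,263),0),("orange",(521,161),0),("potrim",(258,214),85)):
    P=f(a,z); d=P-S; print(n,P,"r",round(np.hypot(*d[:2]),1),"ang",round(np.degrees(np.arctan2(d[1],d[0])),1))
for l,z in (("nut",167),("glass",5),("pot",45)):
    r=spotter.regions_of("wrist",l)[0]; m=r["region"].astype(np.uint8); (cx,cy),ax,an=cv2.fitEllipse(max(cv2.findContours(m,0,1)[0],key=len)); print(l,np.round([cx,cy,*ax]),np.round(onz(c,(cx,cy),z),1))
E
```

```text
stud [ 521.5 -344.3  180. ]
pL [ 527.4 -273.7  133. ] r 70.8 ang 85.2
pM [ 457.5 -316.4  133. ] r 69.8 ang 156.4
pR [ 473.4 -397.8  133. ] r 71.9 ang -132.0
sl1 [ 591.  -330.4   54. ] r 70.9 ang 11.3
sl2 [ 558.6 -403.3   54. ] r 69.7 ang -57.8
glass [ 387.9 -203.3    4. ] r 194.2 ang 133.5
green [ 327.9 -541.7    0. ] r 276.5 ang -134.4
orange [ 492.2 -492.9    0. ] r 151.5 ang -101.2
potrim [ 583.2 -213.6   85. ] r 144.5 ang 64.7
nut [253. 142.  34.  34.] [ 521.9 -342.7  167. ]
glass [222. 219.  44.  47.] [ 387.1 -202.6    5. ]
pot [165. 136.  62.  66.] [ 584.1 -202.    45. ]
```

```bash
python3 - <<'E'
from p import *
plan([(521.5,-343.5,250,None,5),(521.5,-343.5,151,None,5)])
E
```

```text
[[0.04, 0.01, 4.2, 0.0, 100], [0.04, 0.02, 4.2, 0.0, 100], [0.04, 0.01, 4.2, 0.0, 100], [0.04, 0.02, 4.2, 0.0, 100], [0.05, 0.01, 4.21, 0.0, 100], [0.0, 0.0, 1.98, 0.0, 100], [0.0, 0.0, 1.98, 0.0, 100], [0.0, 0.0, 1.98, 0.0, 100], [0.0, 0.0, 1.98, 0.0, 100], [0.0, 0.0, 1.98, 0.0, 100]]
```

move_arm(rows=[[0.04, 0.01, 4.2, 0.0, 100], [0.04, 0.02, 4.2, 0.0, 100], [0.04, 0.01, 4.2, 0.0, 100], [0.04, 0.02, 4.2, 0.0, 100], [0.05, 0.01, 4.21, 0.0, 100], [0.0, 0.0, 1.98, 0.0, 100], [0.0, 0.0, 1.98, 0.0, 100], [0.0, 0.0, 1.98, 0.0, 100], [0.0, 0.0, 1.98, 0.0, 100], [0.0, 0.0, 1.98, 0.0, 100]])

```text
t: 7.2
ee_pos: [521.6, -343.6, 149.8]
orientation: [3.051, -0.751, 0.0]
ft_force: [-0.1, 0.3, -0.2]
width: 87.7
grasp_force: 0.0
```

move_arm(rows=[[0, 0, 0, 0, 0], [0, 0, 0, 0, 0], [0, 0, 0, 0, 0], [0, 0, 0, 0, 0], [0, 0, 0, 0, 0], [0, 0, 0, 0, 0], [0, 0, 0, 0, 0], [0, 0, 0, 0, 0]])

```text
t: 8.2
ee_pos: [521.9, -343.4, 151.4]
orientation: [-3.05, 0.751, -0.001]
ft_force: [1.1, 3.8, 6.2]
width: 44.7
grasp_force: 30.0
```

move_arm(rows=[[0, 0, -0.04, -10, 0], [0, 0, -0.04, -10, 0], [0, 0, -0.04, -10, 0], [0, 0, -0.04, -10, 0], [0, 0, -0.04, -10, 0], [0, 0, -0.04, -10, 0], [0, 0, -0.04, -10, 0], [0, 0, -0.04, -10, 0], [0, 0, -0.04, -10, 0]])

```text
t: 9.32
ee_pos: [521.9, -342.1, 153.9]
orientation: [-2.682, -1.633, -0.002]
ft_force: [4.2, 7.0, -0.8]
width: 45.0
grasp_force: 30.0
```

```bash
python3 - <<'E'
from p import *
st()
E
```

```text
t 9.32 pos [ 521.9 -342.1  153.9] yaw -27.3 tilt [ 0.     0.002 -1.   ] q [-0.6   0.5   1.68  0.    0.96 -0.12] F [ 4.2  7.  -0.8] w 45.0 g 30.0
```

move_arm(rows=[[0, 0, -0.04, -10, 0], [0, 0, -0.04, -10, 0], [0, 0, -0.04, -10, 0], [0, 0, -0.04, -10, 0], [0, 0, -0.04, -10, 0], [0, 0, -0.04, -10, 0], [0, 0, -0.04, -10, 0], [0, 0, -0.04, -10, 0], [0, 0, -0.04, -10, 0], [0, 0, -0.04, -10, 0]])

```text
t: 10.58
ee_pos: [521.4, -342.8, 157.9]
orientation: [-0.473, -3.105, -0.002]
ft_force: [1.2, 3.6, 1.3]
width: 45.1
grasp_force: 30.0
```

move_arm(rows=[[0, 0, 0, 0, 75], [0, 0, 0, 0, 75], [0, 0, 0, 0, 75], [0, 0, 0, 0, 75], [0, 0, 0, 10, 75], [0, 0, 0, 10, 75], [0, 0, 0, 10, 75], [0, 0, 0, 10, 75], [0, 0, 0, 10, 75], [0, 0, 0, 10, 75]])

```text
t: 11.82
ee_pos: [521.5, -343.7, 158.5]
orientation: [1.977, 2.441, -0.0]
ft_force: [-0.5, -0.0, -0.2]
width: 66.0
grasp_force: 0.0
```

move_arm(rows=[[0, 0, 0, 10, 75], [0, 0, 0, 10, 75], [0, 0, 0, 10, 75], [0, 0, 0, 10, 75], [0, 0, 0, 10, 75], [0, 0, 0, 10, 75], [0, 0, 0, 10, 75], [0, 0, 0, 10, 75], [0, 0, 0, 10, 75], [0, 0, 0, 10, 75]])

```text
t: 13.08
ee_pos: [521.6, -343.7, 158.5]
orientation: [3.141, 0.054, 0.0]
ft_force: [0.3, 0.5, -0.3]
width: 65.8
grasp_force: 0.0
```

```bash
python3 - <<'E'
from p import *
st(); im=optics.get_image("wrist"); cv2.imwrite("pics/w2.png",im)
c=cam("wrist")
print([(np.round(f["point"]).tolist(),round(f["conf"],2)) for f in spotter.find_in("wrist","nut")], proj(c,[[521.5,-343.5,z] for z in (162,175,187)]))
E
```

```text
t 13.07 pos [ 521.6 -343.7  158.5] yaw -88.0 tilt [ 0. -0. -1.] q [-0.6   0.5   1.68 -0.    0.97  0.93] F [ 0.3  0.5 -0.3] w 65.8 g 0.0
[([249.0, 238.0], 0.67)] [[250.99370008 241.23031329]
 [250.78299777 253.4173832 ]
 [250.55802119 266.44047413]]
```

View pics/w2.png

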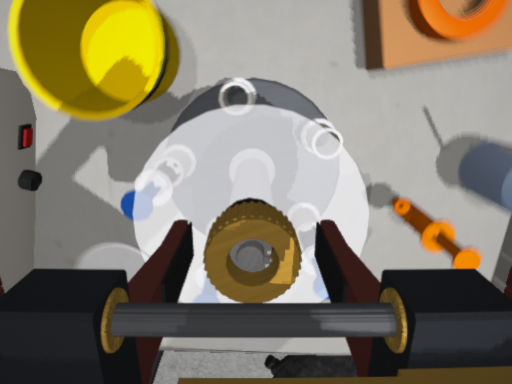

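The nut sits higher, with the stud recessed in its bore. Now I regrip for the second stroke.

move_arm(rows=[[0, 0, 0, 0, 0], [0, 0, 0, 0, 0], [0, 0, 0, 0, 0], [0, 0, 0, 0, 0], [0, 0, 0, 0, 0], [0, 0, -0.04, -10, 0], [0, 0, -0.04, -10, 0], [0, 0, -0.04, -10, 0], [0, 0, -0.04, -10, 0], [0, 0, -0.04, -10, 0]])

```text
t: 14.42
ee_pos: [521.7, -343.0, 160.3]
orientation: [-2.815, -1.394, -0.001]
ft_force: [2.8, 4.8, -0.4]
width: 43.6
grasp_force: 30.0
```

move_arm(rows=[[0, 0, -0.04, -10, 0], [0, 0, -0.04, -10, 0], [0, 0, -0.04, -10, 0], [0, 0, -0.04, -10, 0], [0, 0, -0.04, -10, 0], [0, 0, -0.04, -10, 0], [0, 0, -0.04, -10, 0], [0, 0, -0.04, -10, 0], [0, 0, -0.04, -10, 0], [0, 0, -0.04, -10, 0]])

```text
t: 15.68
ee_pos: [521.8, -342.9, 164.3]
orientation: [-0.742, -3.053, -0.002]
ft_force: [2.6, 5.9, -0.4]
width: 43.6
grasp_force: 30.0
```

move_arm(rows=[[0, 0, -0.1, -10, 0], [0, 0, -0.2, 0, 0], [0, 0, -0.2, 0, 0]])

```text
t: 16.05
ee_pos: [521.2, -343.1, 169.1]
orientation: [-0.487, -3.102, -0.001]
ft_force: [0.3, 3.8, -4.1]
width: 43.6
grasp_force: 30.0
```

move_arm(rows=[[0, 0, -0.4, 0, 0], [0, 0, -0.6, 0, 0], [0, 0, -1, 0, 0], [0, 0, -1, 0, 0], [0, 0, -2, 0, 0], [0, 0, -2, 0, 0], [0, 0, 0, 0, 0]])

```text
t: 16.92
ee_pos: [522.6, -344.5, 241.8]
orientation: [0.482, 3.101, -0.003]
ft_force: [-0.2, -0.2, -1.9]
width: 43.4
grasp_force: 30.0
```

```bash
python3 - <<'E'
from p import *
st(); im=optics.get_image("top"); cv2.imwrite("pics/t2.png",im)
c=cam("top")
r=spotter.regions_of("top","glass")[0];(cx,cy),ax,an=cv2.fitEllipse(max(cv2.findContours(r["region"].astype(np.uint8),0,1)[0],key=len)); print(r["conf"],np.round(ax),np.round(onz(c,(cx,cy),5)))
plan([(387.5,-202.5,250,None,6),(387.5,-202.5,80,None,4),(387.5,-202.5,6,None,6)],op=0)
E
```

```text
t 16.93 pos [ 522.6 -344.5  241.8] yaw 72.3 tilt [ 0.004 -0.003 -1.   ] q [-0.6   0.4   1.61 -0.    1.12 -1.86] F [-0.2 -0.2 -1.9] w 43.4 g 30.0
0.97 [37. 37.] [ 385. -201.    5.]
[[2.84, 1.56, -0.18, 0.0, 0], [2.84, 1.57, -0.18, 0.0, 0], [2.84, 1.56, -0.17, 0.0, 0], [2.84, 1.57, -0.18, 0.0, 0], [2.84, 1.56, -0.17, 0.0, 0], [2.84, 1.57, -0.18, 0.0, 0], [0.0, 0.0, 4.25, 0.0, 0], [0.0, 0.0, 4.25, 0.0, 0], [0.01, 0.0, 4.25, 0.0, 0], [0.0, 0.0, 4.25, 0.0, 0]]
[[0.0, 0.0, 1.23, 0.0, 0], [0.0, 0.0, 1.23, 0.0, 0], [0.0, 0.0, 1.24, 0.0, 0], [0.0, 0.0, 1.23, 0.0, 0], [0.0, 0.0, 1.24, 0.0, 0], [0.0, 0.0, 1.23, 0.0, 0]]
```

```bash
python3 - <<'E'
from p import *
plan([(386.5,-202,250,0,8),(386.5,-202,90,None,5),(386.5,-202,15,None,7)],op=0)
E
```

```text
[[2.14, 1.18, -0.13, 9.0, 0], [2.3, 0.83, -0.13, 9.0, 0], [2.4, 0.45, -0.13, 9.1, 0], [2.45, 0.07, -0.13, 9.0, 0], [2.43, -0.31, -0.13, 9.1, 0], [2.34, -0.7, -0.14, 9.0, 0], [2.21, -1.05, -0.13, 9.1, 0], [2.01, -1.39, -0.14, 9.0, 0], [0.0, 0.0, 3.2, 0.0, 0], [0.0, 0.0, 3.2, 0.0, 0]]
[[0.0, 0.0, 3.2, 0.0, 0], [0.0, 0.0, 3.2, 0.0, 0], [0.01, 0.0, 3.2, 0.0, 0], [0.0, 0.0, 1.07, 0.0, 0], [0.0, 0.0, 1.07, 0.0, 0], [0.0, 0.0, 1.07, 0.0, 0], [0.0, 0.0, 1.07, 0.0, 0], [0.0, 0.0, 1.07, 0.0, 0], [0.0, 0.0, 1.08, 0.0, 0], [0.0, -0.01, 1.07, 0.0, 0]]
```

move_arm(rows=[[2.14, 1.18, -0.13, 9.0, 0], [2.3, 0.83, -0.13, 9.0, 0], [2.4, 0.45, -0.13, 9.1, 0], [2.45, 0.07, -0.13, 9.0, 0], [2.43, -0.31, -0.13, 9.1, 0], [2.34, -0.7, -0.14, 9.0, 0], [2.21, -1.05, -0.13, 9.1, 0], [2.01, -1.39, -0.14, 9.0, 0], [0, 0, 0, 0, 0]])

```text
t: 18.15
ee_pos: [385.3, -201.0, 249.5]
orientation: [-2.218, -2.223, 0.001]
ft_force: [1.2, -0.3, -0.9]
width: 43.7
grasp_force: 30.0
```

```bash
python3 - <<'E'
from p import *
st()
for n in("scene","top"):
    optics.get_image(n); c=cam(n)
    for l in("glass","pot"):
        for r in spotter.regions_of(n,l)[:1]:
            (cx,cy),ax,an=cv2.fitEllipse(max(cv2.findContours(r["region"].astype(np.uint8),0,1)[0],key=len)); print(n,l,r["conf"],np.round(ax),np.round(onz(c,(cx,cy),5 if l=="glass" else 45)))
im=optics.get_image("wrist"); cv2.imwrite("pics/w3.png",im)
E
```

```text
t 18.15 pos [ 385.3 -201.   249.5] yaw 0.1 tilt [-0.001  0.001 -1.   ] q [-0.51  0.1   2.   -0.    1.04 -0.51] F [ 1.2 -0.3 -0.9] w 43.7 g 30.0
scene glass 0.76 [40. 46.] [ 383. -200.    5.]
scene pot 0.61 [38. 56.] [ 625. -221.   45.]
top glass 0.6 [29. 38.] [ 383. -204.    5.]
top pot 0.58 [40. 48.] [ 629. -223.   45.]
```

View pics/w3.png

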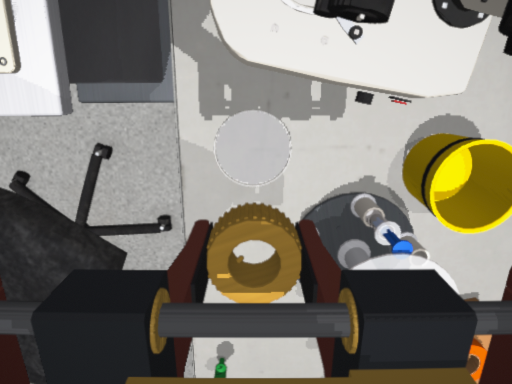

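The nut is held at (254,255), the glass is at (252,148), and the pot has been knocked about 4 cm back. I go on to the glass.

move_arm(rows=[[0, 0, 3.2, 0, 0], [0, 0.1, 3.2, 0, 0], [0.1, 0, 3.2, 0, 0], [0, 0, 3.2, 0, 0], [0, 0, 3.2, 0, 0], [0, 0, 2, 0, 0], [0, 0, 2, 0, 0], [0, 0, 1.5, 0, 0], [0, 0, 1, 0, 0], [0, 0, 0, 0, 0]])

```text
t: 19.75
ee_pos: [387.4, -200.9, 24.6]
orientation: [-2.22, -2.222, 0.0]
ft_force: [-0.2, 0.4, -1.2]
width: 43.6
grasp_force: 30.0
```

move_arm(rows=[[0, 0, 0.5, 0, 0], [0, 0, 0.5, 0, 0], [0, 0, 0.4, 0, 0], [0, 0, 0, 0, 0], [0, 0, 0, 0, 0]])

```text
t: 20.38
ee_pos: [387.6, -201.0, 11.1]
orientation: [2.22, 2.222, -0.0]
ft_force: [-0.3, 0.5, -0.6]
width: 43.8
grasp_force: 30.0
```

move_arm(rows=[[0, 0, 0.2, 0, 0], [0, 0, 0.2, 0, 0], [0, 0, 0.1, 0, 0], [0, 0, 0, 0, 0]])

```text
t: 20.88
ee_pos: [387.5, -200.9, 6.0]
orientation: [-2.22, -2.222, 0.0]
ft_force: [-0.4, 0.1, -1.1]
width: 43.8
grasp_force: 30.0
```

move_arm(rows=[[0, 0, 0, 0, 62], [0, 0, 0, 0, 62], [0, 0, 0, 0, 62], [0, 0, 0, 0, 62], [0, 0, -1, 0, 62], [0, 0, -2, 0, 62], [0, 0, -3, 0, 65], [0, 0, -4, 0, 80], [0, 0, -5, 0, 100], [0, 0, -5, 0, 100]])

```text
t: 22.12
ee_pos: [387.1, -200.7, 208.2]
orientation: [2.22, 2.222, 0.0]
ft_force: [-0.3, -0.6, -0.3]
width: 83.7
grasp_force: 0.0
```

```bash
python3 - <<'E'
from p import *
st()
im=optics.get_image("wrist"); cv2.imwrite("pics/w4.png",im); c=cam("wrist")
r=spotter.regions_of("wrist","nut")[0];(cx,cy),ax,an=cv2.fitEllipse(max(cv2.findContours(r["region"].astype(np.uint8),0,1)[0],key=len)); print(r["conf"],np.round(ax),np.round(onz(c,(cx,cy),14)))
plan([(387.5,-201,300,None,2),(521.5,-343.5,260,-27,7),(521.5,-343.5,200,None,2)],op=100)
E
```

```text
t 22.12 pos [ 387.1 -200.7  208.2] yaw 0.1 tilt [ 0. -0. -1.] q [-0.51  0.16  2.04 -0.    0.94 -0.51] F [-0.3 -0.6 -0.3] w 83.7 g 0.0
0.69 [43. 59.] [ 528. -486.   14.]
[[0.05, -0.1, -4.43, 0.0, 100], [0.05, -0.1, -4.43, 0.0, 100], [-2.03, 1.91, 0.6, 3.9, 100], [-1.9, 2.04, 0.6, 3.9, 100], [-1.76, 2.17, 0.6, 3.9, 100], [-1.61, 2.28, 0.6, 3.8, 100], [-1.45, 2.38, 0.59, 3.9, 100], [-1.29, 2.47, 0.6, 3.8, 100], [-1.11, 2.56, 0.59, 3.9, 100], [0.0, -0.03, 3.0, 0.0, 100]]
[[0.0, -0.03, 3.0, 0.0, 100]]
```

View pics/w4.png

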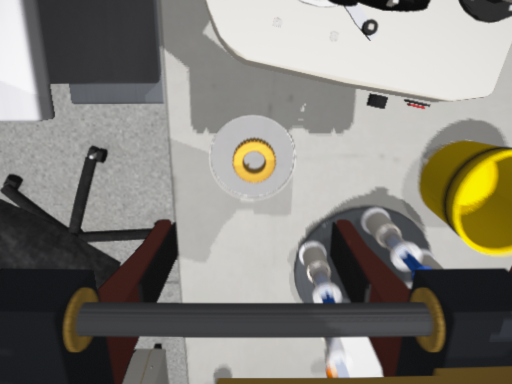

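The nut lies flat in the middle of the glass at (254,159). Next is the keeper.

```bash
python3 - <<'E'
from p import *
plan([(420,-240,290,-20,3),(521.5,-343.5,240,-75,7),(521.5,-343.5,164,None,4),(521.5,-343.5,144,None,4)],op=70)
E
```

```text
[[-1.27, 1.01, -2.61, 6.7, 70], [-1.14, 1.16, -2.6, 6.7, 70], [-0.99, 1.28, -2.61, 6.7, 70], [-0.89, 1.86, 0.73, 7.9, 70], [-0.63, 1.97, 0.74, 7.8, 70], [-0.35, 2.03, 0.73, 7.9, 70], [-0.07, 2.06, 0.74, 7.8, 70], [0.21, 2.05, 0.73, 7.9, 70], [0.49, 2.01, 0.74, 7.8, 70], [0.75, 1.92, 0.73, 7.9, 70]]
[[-0.01, -0.01, 1.9, 0.0, 70], [-0.01, -0.01, 1.9, 0.0, 70], [-0.02, -0.02, 1.9, 0.0, 70], [-0.01, -0.01, 1.9, 0.0, 70], [0.0, 0.0, 0.5, 0.0, 70], [-0.01, 0.0, 0.5, 0.0, 70], [0.0, -0.01, 0.5, 0.0, 70], [-0.01, 0.0, 0.5, 0.0, 70]]
```

move_arm(rows=[[-1.27, 1.01, -2.61, 6.7, 70], [-1.14, 1.16, -2.6, 6.7, 70], [-0.99, 1.28, -2.61, 6.7, 70], [-0.89, 1.86, 0.73, 7.9, 70], [-0.63, 1.97, 0.74, 7.8, 70], [-0.35, 2.03, 0.73, 7.9, 70], [-0.07, 2.06, 0.74, 7.8, 70], [0.21, 2.05, 0.73, 7.9, 70], [0.49, 2.01, 0.74, 7.8, 70], [0.75, 1.92, 0.73, 7.9, 70]])

```text
t: 23.48
ee_pos: [518.9, -342.2, 231.7]
orientation: [-3.115, -0.402, 0.002]
ft_force: [-0.4, -0.0, 1.0]
width: 61.6
grasp_force: 0.0
```

move_arm(rows=[[-0.01, -0.01, 1.9, 0.0, 70], [-0.01, -0.01, 1.9, 0.0, 70], [-0.02, -0.02, 1.9, 0.0, 70], [-0.01, -0.01, 1.9, 0.0, 70], [0.0, 0.0, 0.5, 0.0, 70], [-0.01, 0.0, 0.5, 0.0, 70], [0.0, -0.01, 0.5, 0.0, 70], [-0.01, 0.0, 0.4, 0.0, 70], [0, 0, 0, 0, 70], [0, 0, 0, 0, 70]])

```text
t: 24.72
ee_pos: [518.7, -342.0, 141.2]
orientation: [3.114, 0.409, 0.002]
ft_force: [-6.8, 5.2, 22.7]
width: 61.4
grasp_force: 10.9
```

move_arm(rows=[[0, 0, -0.3, 0, 70], [0.2, 0.2, 0, 0, 70], [0, 0, 0, 0, 70], [0, 0, 0, 0, 70]])

```text
t: 25.22
ee_pos: [520.9, -343.4, 141.3]
orientation: [3.115, 0.409, 0.0]
ft_force: [-2.5, 1.7, 6.6]
width: 61.5
grasp_force: 3.4
```

move_arm(rows=[[0, 0, -0.2, 0, 70], [0, 0, 0, 0, 0], [0, 0, 0, 0, 0], [0, 0, 0, 0, 0], [0, 0, 0, 0, 0], [0, 0, 0, 0, 0]])

```text
t: 25.98
ee_pos: [520.5, -343.1, 142.7]
orientation: [-3.115, -0.409, 0.001]
ft_force: [0.6, 0.1, -1.5]
width: 36.0
grasp_force: 30.0
```

move_arm(rows=[[0, 0, 0, 0, 0], [0, 0, 0, 0, 0]])

```text
t: 26.22
ee_pos: [520.6, -343.2, 142.8]
orientation: [-3.115, -0.409, 0.0]
ft_force: [-0.7, -0.5, -2.2]
width: 36.0
grasp_force: 30.0
```

move_arm(rows=[[0, 0, -0.5, 0, 0], [0, 0, -0.8, 0, 0], [0, 0, -1, 0, 0], [0, 0, -1, 0, 0], [0, 0, -1.2, 0, 0], [0, 0, -1.2, 0, 0], [0, 0, -1.2, 0, 0], [0, 0, -1.2, 0, 0], [0, 0, 0, 0, 0], [0, 0, 0, 0, 0]])

```text
t: 27.48
ee_pos: [520.5, -343.0, 223.6]
orientation: [-3.115, -0.409, 0.001]
ft_force: [0.2, 0.9, -0.6]
width: 35.9
grasp_force: 30.0
```

```bash
python3 - <<'E'
from p import *
st()
plan([(378,-440,223,None,7),(378,-440,90,None,6),(378,-440,15,None,7)],op=0)
E
```

```text
t 27.48 pos [ 520.5 -343.   223.6] yaw -75.0 tilt [-0.  0. -1.] q [-0.6   0.42  1.63  0.    1.09  0.71] F [ 0.2  0.9 -0.6] w 35.9 g 30.0
[[-2.32, 0.81, 0.01, 0.0, 0], [-2.32, 0.81, 0.01, 0.0, 0], [-2.32, 0.81, 0.01, 0.0, 0], [-2.33, 0.82, 0.01, 0.0, 0], [-2.32, 0.81, 0.01, 0.0, 0], [-2.33, 0.82, 0.01, 0.0, 0], [-2.32, 0.81, 0.0, 0.0, 0], [0.0, 0.0, 2.22, 0.0, 0], [0.0, 0.0, 2.22, 0.0, 0], [0.0, 0.0, 2.22, 0.0, 0]]
[[0.0, 0.0, 2.21, 0.0, 0], [0.0, 0.0, 2.22, 0.0, 0], [0.0, 0.01, 2.21, 0.0, 0], [0.0, 0.0, 1.07, 0.0, 0], [0.0, 0.0, 1.07, 0.0, 0], [0.0, 0.0, 1.07, 0.0, 0], [0.0, 0.0, 1.07, 0.0, 0], [0.0, 0.0, 1.07, 0.0, 0], [0.0, 0.0, 1.08, 0.0, 0], [0.0, 0.0, 1.07, 0.0, 0]]
```

move_arm(rows=[[-2.32, 0.81, 0.01, 0.0, 0], [-2.32, 0.81, 0.01, 0.0, 0], [-2.32, 0.81, 0.01, 0.0, 0], [-2.33, 0.82, 0.01, 0.0, 0], [-2.32, 0.81, 0.01, 0.0, 0], [-2.33, 0.82, 0.01, 0.0, 0], [-2.32, 0.81, 0.0, 0.0, 0], [0.0, 0.0, 2.22, 0.0, 0], [0.0, 0.0, 2.22, 0.0, 0], [0.0, 0.0, 2.22, 0.0, 0]])

```text
t: 28.72
ee_pos: [376.7, -440.4, 155.7]
orientation: [-3.115, -0.407, 0.001]
ft_force: [-0.2, 0.1, -1.4]
width: 35.6
grasp_force: 30.0
```

move_arm(rows=[[0.0, 0.0, 2.21, 0.0, 0], [0.0, 0.0, 2.22, 0.0, 0], [0.0, 0.01, 2.21, 0.0, 0], [0.0, 0.0, 1.07, 0.0, 0], [0.0, 0.0, 1.07, 0.0, 0], [0.0, 0.0, 1.07, 0.0, 0], [0.0, 0.0, 1.07, 0.0, 0], [0.0, 0.0, 1.0, 0.0, 0], [0.0, 0.0, 1.0, 0.0, 0], [0.0, 0.0, 0.7, 0.0, 0]])

```text
t: 29.98
ee_pos: [378.2, -440.1, 19.8]
orientation: [-3.114, -0.409, 0.0]
ft_force: [-0.1, 0.8, -0.7]
width: 35.6
grasp_force: 30.0
```

move_arm(rows=[[0, 0, 0, 0, 0], [0, 0, 0, 0, 0]])

```text
t: 30.22
ee_pos: [378.4, -440.4, 20.6]
orientation: [3.115, 0.409, 0.0]
ft_force: [0.6, -1.1, -1.2]
width: 35.8
grasp_force: 30.0
```

move_arm(rows=[[0, 0, 0.4, 0, 0], [0, 0, 0.4, 0, 0], [0, 0, 0.3, 0, 0], [0, 0, 0.2, 0, 0], [0, 0, 0, 0, 0], [0, 0, 0, 0, 0]])

```text
t: 30.98
ee_pos: [378.3, -440.2, 7.5]
orientation: [3.115, 0.409, 0.0]
ft_force: [-0.2, 0.2, -1.8]
width: 36.1
grasp_force: 30.0
```

move_arm(rows=[[0, 0, 0.1, 0, 0], [0, 0, 0, 0, 60], [0, 0, 0, 0, 60], [0, 0, 0, 0, 60], [0, 0, -0.5, 0, 60], [0, 0, -1, 0, 60], [0, 0, -2, 0, 60], [0, 0, -4, 0, 60], [0, 0, -5, 0, 60], [0, 0, -5, 0, 60]])

```text
t: 32.22
ee_pos: [378.2, -440.2, 184.5]
orientation: [3.114, 0.409, 0.001]
ft_force: [0.5, 0.4, -1.1]
width: 52.6
grasp_force: 0.0
```

move_arm(rows=[[0, 0, -5, 0, 0], [0, 0, -5, 0, 0], [0, 0, -2, 0, 0], [0, 0, 0, 0, 0]])

```text
t: 32.72
ee_pos: [378.8, -440.8, 304.6]
orientation: [3.11, 0.408, 0.004]
ft_force: [-0.4, 0.3, 0.3]
width: 16.2
grasp_force: 0.0
```

```bash
python3 - <<'E'
from p import *
st()
im=optics.get_image("scene"); cv2.imwrite("pics/s5.png",cv2.resize(im,(800,600)))
c=cam("top"); im=optics.get_image("top"); cv2.imwrite("pics/t5.png",cv2.resize(im[100:290,150:400],(800,600),interpolation=cv2.INTER_CUBIC))
E
```

```text
t 32.73 pos [ 378.8 -440.8  304.6] yaw -75.0 tilt [ 0.003 -0.004 -1.   ] q [-0.88  0.27  1.65  0.    1.21  0.43] F [-0.4  0.3  0.3] w 16.2 g 0.0
```

View pics/s5.png

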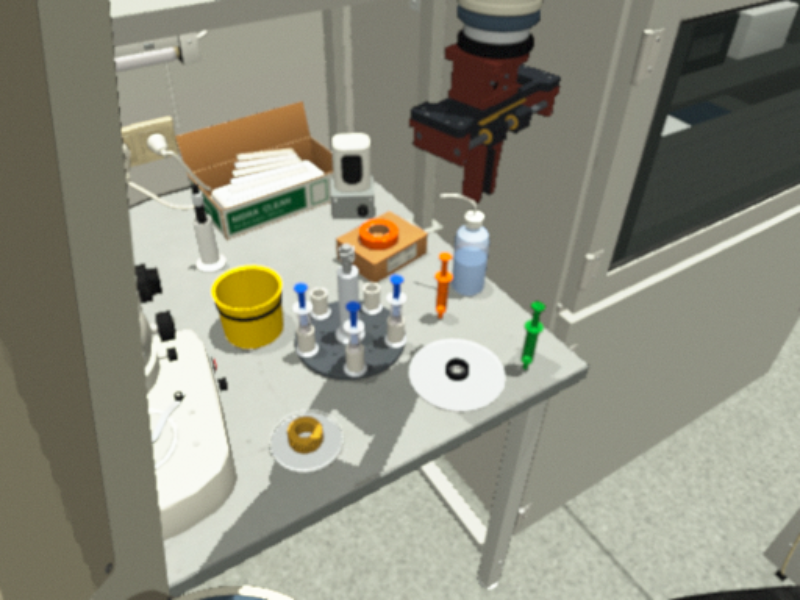

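The keeper lies flat at (457,373), the nut is in the glass, and there are three syringes in the stand. I start pushing with the right one.

```bash
python3 - <<'E'
from p import *
plan([(474.7,-396.5,230,-41.4,6),(474.7,-396.5,145,None,4)],op=0)
E
```

```text
[[1.75, -0.28, 1.19, -5.6, 0], [1.76, -0.11, 1.19, -5.6, 0], [1.77, 0.07, 1.19, -5.6, 0], [1.75, 0.24, 1.19, -5.6, 0], [1.72, 0.4, 1.19, -5.6, 0], [1.67, 0.57, 1.19, -5.6, 0], [0.0, 0.0, 2.13, 0.0, 0], [0.0, 0.0, 2.12, 0.0, 0], [0.0, 0.0, 2.13, 0.0, 0], [0.0, 0.01, 2.12, 0.0, 0]]
```

move_arm(rows=[[1.75, -0.28, 1.19, -5.6, 0], [1.76, -0.11, 1.19, -5.6, 0], [1.77, 0.07, 1.19, -5.6, 0], [1.75, 0.24, 1.19, -5.6, 0], [1.72, 0.4, 1.19, -5.6, 0], [1.67, 0.57, 1.19, -5.6, 0], [0.0, 0.0, 2.13, 0.0, 0], [0.0, 0.0, 2.12, 0.0, 0], [0.0, 0.0, 2.13, 0.0, 0], [0, 0, 0, 0, 0]])

```text
t: 34.08
ee_pos: [473.3, -395.4, 163.2]
orientation: [-2.859, -1.289, 0.004]
ft_force: [-0.5, 0.3, -0.0]
width: 0.7
grasp_force: 0.0
```

move_arm(rows=[[0.0, 0.0, 1, 0.0, 0], [0, 0, 1, 0, 0], [0, 0, 0, 0, 0], [0, 0, 0, 0, 0]])

```text
t: 34.58
ee_pos: [475.3, -397.1, 146.5]
orientation: [2.863, 1.292, 0.0]
ft_force: [-0.1, -0.4, 0.4]
width: 0.5
grasp_force: 0.0
```

move_arm(rows=[[0, 0, 0.5, 0, 0], [0, 0, 0.5, 0, 0], [0, 0, 0.2, 0, 0], [0, 0, 0.2, 0, 0], [0, 0, 0.2, 0, 0], [0, 0, 0.2, 0, 0], [0, 0, 0.2, 0, 0], [0, 0, 0, 0, 0]])

```text
t: 35.58
ee_pos: [475.0, -396.9, 126.1]
orientation: [-2.863, -1.292, 0.0]
ft_force: [-0.3, 0.3, 1.3]
width: 0.4
grasp_force: 0.4
```

move_arm(rows=[[0, 0, 0.1, 0, 0], [0, 0, 0.1, 0, 0], [0, 0, 0, 0, 0]])

```text
t: 35.95
ee_pos: [475.0, -396.9, 124.2]
orientation: [-2.864, -1.292, 0.0]
ft_force: [-0.2, -0.5, 1.8]
width: 0.2
grasp_force: 0.8
```

move_arm(rows=[[0, 0, 0.1, 0, 0], [0, 0, 0.1, 0, 0], [0, 0, 0.1, 0, 0]])

```text
t: 36.33
ee_pos: [475.1, -397.0, 121.2]
orientation: [2.864, 1.292, 0.0]
ft_force: [0.7, 0.0, 3.6]
width: 0.5
grasp_force: 1.2
```

move_arm(rows=[[0, 0, 0.1, 0, 0], [0, 0, 0.1, 0, 0], [0, 0, 0.1, 0, 0]])

```text
t: 36.7
ee_pos: [475.1, -397.0, 118.2]
orientation: [2.864, 1.292, -0.0]
ft_force: [-0.2, -0.2, 7.4]
width: 0.7
grasp_force: 3.9
```

move_arm(rows=[[0, 0, 0.1, 0, 0], [0, 0, 0.1, 0, 0]])

```text
t: 36.95
ee_pos: [476.5, -398.1, 118.0]
orientation: [2.861, 1.29, 0.003]
ft_force: [-0.6, -0.1, 16.1]
width: 0.4
grasp_force: 7.9
```

The right plunger stopped at about 17 mm, so it is a reject. The middle one is next.

move_arm(rows=[[0, 0, -1, 0, 0], [0, 0, -2, 0, 0], [0, 0, -1, 0, 0], [0, 0, 0, 0, 0]])

```text
t: 37.45
ee_pos: [475.6, -397.4, 157.5]
orientation: [2.862, 1.291, 0.001]
ft_force: [0.3, 0.6, 1.1]
width: 0.4
grasp_force: 0.0
```

```bash
python3 - <<'E'
from p import *
st(); plan([(457.4,-316,160,-113.4,8)],op=0)
E
```

```text
t 37.45 pos [ 475.6 -397.4  157.5] yaw -41.4 tilt [ 0.002 -0.001 -1.   ] q [-0.72  0.49  1.69 -0.    0.96  0.01] F [0.3 0.6 1.1] w 0.4 g 0.0
[[0.61, -0.84, -0.03, 9.0, 0], [0.47, -0.93, -0.03, 9.0, 0], [0.32, -0.99, -0.03, 9.0, 0], [0.16, -1.03, -0.03, 9.0, 0], [0.0, -1.04, -0.03, 9.0, 0], [-0.16, -1.03, -0.04, 9.0, 0], [-0.32, -1.0, -0.03, 9.0, 0], [-0.48, -0.93, -0.04, 9.0, 0]]
```

move_arm(rows=[[0.61, -0.84, -0.03, 9.0, 0], [0.47, -0.93, -0.03, 9.0, 0], [0.32, -0.99, -0.03, 9.0, 0], [0.16, -1.03, -0.03, 9.0, 0], [0.0, -1.04, -0.03, 9.0, 0], [-0.16, -1.03, -0.04, 9.0, 0], [-0.32, -1.0, -0.03, 9.0, 0], [-0.48, -0.93, -0.04, 9.0, 0], [0, 0, 0, 0, 0], [0, 0, 0, 0, 0]])

```text
t: 38.7
ee_pos: [457.0, -315.8, 158.8]
orientation: [3.077, -0.633, -0.0]
ft_force: [-0.1, 0.2, -0.1]
width: 0.3
grasp_force: 0.0
```

move_arm(rows=[[0, 0, 0.5, 0, 0], [0, 0, 0.5, 0, 0], [0, 0, 0.5, 0, 0], [0, 0, 0.5, 0, 0], [0, 0, 0.4, 0, 0], [0, 0, 0.2, 0, 0], [0, 0, 0.2, 0, 0], [0, 0, 0.2, 0, 0], [0, 0, 0.2, 0, 0], [0, 0, 0, 0, 0]])

```text
t: 39.95
ee_pos: [456.8, -315.5, 126.7]
orientation: [-3.076, 0.638, 0.0]
ft_force: [-0.2, 0.1, 1.8]
width: 0.1
grasp_force: 0.3
```

move_arm(rows=[[0, 0, 0.1, 0, 0], [0, 0, 0.1, 0, 0], [0, 0, 0.1, 0, 0]])

```text
t: 40.33
ee_pos: [457.0, -315.6, 123.9]
orientation: [3.076, -0.638, 0.0]
ft_force: [0.3, -0.6, 2.5]
width: 0.5
grasp_force: 1.2
```

move_arm(rows=[[0, 0, 0.1, 0, 0], [0, 0, 0.1, 0, 0]])

```text
t: 40.58
ee_pos: [456.9, -315.6, 121.8]
orientation: [-3.076, 0.638, 0.0]
ft_force: [0.9, -0.3, 2.4]
width: 0.5
grasp_force: 1.2
```

Sliding freely; continuing.

move_arm(rows=[[0, 0, 0.1, 0, 0], [0, 0, 0.1, 0, 0], [0, 0, 0.1, 0, 0]])

```text
t: 40.95
ee_pos: [456.9, -315.6, 118.8]
orientation: [-3.076, 0.638, 0.0]
ft_force: [-0.3, -0.4, 2.1]
width: 0.8
grasp_force: 1.2
```

move_arm(rows=[[0, 0, 0.1, 0, 0]])

```text
t: 41.08
ee_pos: [456.9, -315.6, 117.8]
orientation: [3.076, -0.638, -0.0]
ft_force: [0.3, 0.6, 2.0]
width: 0.5
grasp_force: 1.2
```

move_arm(rows=[[0, 0, 0.1, 0, 0], [0, 0, 0.1, 0, 0], [0, 0, 0.1, 0, 0]])

```text
t: 41.45
ee_pos: [456.9, -315.6, 114.8]
orientation: [-3.076, 0.638, -0.0]
ft_force: [-0.3, 0.2, 2.7]
width: 0.6
grasp_force: 1.2
```

move_arm(rows=[[0, 0, 0.1, 0, 0], [0, 0, 0.1, 0, 0], [0, 0, 0.1, 0, 0]])

```text
t: 41.82
ee_pos: [456.9, -315.6, 111.8]
orientation: [3.076, -0.638, 0.0]
ft_force: [-0.0, -0.5, 2.6]
width: 0.3
grasp_force: 1.2
```

```bash
python3 - <<'E'
from p import *
st()
E
```

```text
t 41.83 pos [ 456.9 -315.6  111.8] yaw -113.4 tilt [ 0. -0. -1.] q [-0.63  0.48  1.86 -0.    0.81  1.35] F [-0.  -0.5  2.6] w 0.3 g 1.2
```

Free so far, so I go on to the home position at 105 mm.

move_arm(rows=[[0, 0, 0.2, 0, 0], [0, 0, 0.2, 0, 0], [0, 0, 0.1, 0, 0], [0, 0, 0.1, 0, 0], [0, 0, 0.1, 0, 0]])

```text
t: 42.45
ee_pos: [457.2, -315.8, 105.2]
orientation: [3.076, -0.638, 0.001]
ft_force: [0.3, 0.1, 10.2]
width: 0.6
grasp_force: 5.0
```

move_arm(rows=[[0, 0, -1, 0, 0], [0, 0, -2, 0, 0], [0, 0, -2.5, 0, 0], [0, 0, 0, 0, 0]])

```text
t: 42.95
ee_pos: [457.9, -316.3, 161.7]
orientation: [3.075, -0.638, 0.005]
ft_force: [0.3, -0.6, -0.4]
width: 0.5
grasp_force: 0.0
```

```bash
python3 - <<'E'
from p import *
st(); plan([(528,-273.7,160,-5.4,11)],op=0)
E
```

```text
t 42.95 pos [ 457.9 -316.3  161.7] yaw -113.4 tilt [ 0.003 -0.002 -1.   ] q [-0.63  0.4   1.83 -0.    0.91  1.35] F [ 0.3 -0.6 -0.4] w 0.5 g 0.0
[[0.43, -0.61, 0.02, -9.8, 0], [0.53, -0.53, 0.02, -9.8, 0], [0.61, -0.43, 0.02, -9.8, 0], [0.67, -0.32, 0.02, -9.8, 0], [0.72, -0.2, 0.01, -9.8, 0], [0.74, -0.07, 0.02, -9.8, 0], [0.74, 0.05, 0.01, -9.8, 0], [0.72, 0.18, 0.02, -9.9, 0], [0.68, 0.3, 0.01, -9.8, 0], [0.62, 0.42, 0.02, -9.9, 0]]
[[0.55, 0.51, 0.01, -9.8, 0]]
```

move_arm(rows=[[0.43, -0.61, 0.02, -9.8, 0], [0.53, -0.53, 0.02, -9.8, 0], [0.61, -0.43, 0.02, -9.8, 0], [0.67, -0.32, 0.02, -9.8, 0], [0.72, -0.2, 0.01, -9.8, 0], [0.74, -0.07, 0.02, -9.8, 0], [0.74, 0.05, 0.01, -9.8, 0], [0.72, 0.18, 0.02, -9.9, 0], [0.68, 0.3, 0.01, -9.8, 0], [0.62, 0.42, 0.02, -9.9, 0]])

```text
t: 44.2
ee_pos: [520.2, -276.4, 157.0]
orientation: [-2.49, -1.913, 0.001]
ft_force: [-0.3, 1.0, -0.3]
width: 0.3
grasp_force: 0.0
```

move_arm(rows=[[0.55, 0.51, 0.01, -9.8, 0], [0, 0, 0, 0, 0], [0, 0, 0.5, 0, 0], [0, 0, 0.5, 0, 0], [0, 0, 0.5, 0, 0]])

```text
t: 44.82
ee_pos: [526.7, -273.0, 142.5]
orientation: [-2.325, -2.112, 0.0]
ft_force: [-0.1, 1.1, -0.3]
width: 0.5
grasp_force: 0.0
```

move_arm(rows=[[0, 0, 0.5, 0, 0], [0, 0, 0.3, 0, 0], [0, 0, 0.2, 0, 0], [0, 0, 0.2, 0, 0], [0, 0, 0.2, 0, 0], [0, 0, 0.2, 0, 0], [0, 0, 0, 0, 0]])

```text
t: 45.7
ee_pos: [526.9, -272.9, 126.9]
orientation: [-2.324, -2.113, 0.0]
ft_force: [-1.1, 0.5, 0.5]
width: 0.5
grasp_force: 0.4
```

move_arm(rows=[[0, 0, 0.1, 0, 0], [0, 0, 0.1, 0, 0]])

```text
t: 45.95
ee_pos: [527.1, -273.0, 125.1]
orientation: [2.324, 2.113, 0.0]
ft_force: [0.4, -0.3, 2.0]
width: 0.5
grasp_force: 1.2
```

move_arm(rows=[[0, 0, 0.1, 0, 0], [0, 0, 0.1, 0, 0], [0, 0, 0.1, 0, 0]])

```text
t: 46.32
ee_pos: [527.0, -272.9, 122.0]
orientation: [2.324, 2.113, 0.0]
ft_force: [0.4, 0.9, 3.2]
width: 0.5
grasp_force: 1.2
```

move_arm(rows=[[0, 0, 0.1, 0, 0], [0, 0, 0.1, 0, 0], [0, 0, 0.1, 0, 0]])

```text
t: 46.7
ee_pos: [527.0, -273.0, 119.0]
orientation: [2.324, 2.113, 0.0]
ft_force: [0.7, 0.1, 2.8]
width: 0.1
grasp_force: 1.2
```

move_arm(rows=[[0, 0, 0.1, 0, 0], [0, 0, 0.1, 0, 0], [0, 0, 0.1, 0, 0]])

```text
t: 47.08
ee_pos: [527.0, -273.0, 116.0]
orientation: [2.324, 2.113, -0.0]
ft_force: [-0.2, 0.5, 2.5]
width: 0.9
grasp_force: 1.2
```

move_arm(rows=[[0, 0, 0.1, 0, 0], [0, 0, 0.1, 0, 0], [0, 0, 0.1, 0, 0]])

```text
t: 47.45
ee_pos: [527.0, -272.9, 113.0]
orientation: [-2.324, -2.113, 0.0]
ft_force: [-0.2, 1.2, 2.0]
width: 1.1
grasp_force: 1.2
```

move_arm(rows=[[0, 0, 0.2, 0, 0], [0, 0, 0.2, 0, 0], [0, 0, 0.1, 0, 0], [0, 0, 0.1, 0, 0], [0, 0, 0.1, 0, 0], [0, 0, 0.1, 0, 0]])

```text
t: 48.2
ee_pos: [527.1, -273.0, 105.2]
orientation: [2.324, 2.113, 0.0]
ft_force: [0.3, 0.7, 8.9]
width: 0.4
grasp_force: 4.6
```

Both other plungers are home, so only the right syringe is a reject. Now I fetch it.

move_arm(rows=[[0, 0, -1, 0, 0], [0, 0, -3, 0, 0], [0, 0, -5, 0, 0], [0, 0, -4, 0, 50], [0, 0, 0, 0, 50], [0, 0, 0, 0, 50]])

```text
t: 48.95
ee_pos: [526.4, -272.7, 234.7]
orientation: [-2.324, -2.113, 0.0]
ft_force: [0.3, 1.0, -0.2]
width: 27.3
grasp_force: 0.0
```

```bash
python3 - <<'E'
from p import *
st(); plan([(475,-396.5,235,-41.4,8),(475,-396.5,160,None,4),(475,-396.5,62,None,7)],op=50)
for n in("scene","top"):
    optics.get_image(n); c=cam(n)
    r=spotter.regions_of(n,"pot")[0];(cx,cy),ax,an=cv2.fitEllipse(max(cv2.findContours(r["region"].astype(np.uint8),0,1)[0],key=len)); print(n,r["conf"],np.round(ax),np.round(onz(c,(cx,cy),45)))
E
```

```text
t 48.95 pos [ 526.4 -272.7  234.7] yaw -5.4 tilt [-0.001  0.    -1.   ] q [-0.5   0.36  1.69 -0.    1.09 -0.4 ] F [ 0.3  1.  -0.2] w 27.3 g 0.0
[[-1.6, -0.49, 0.0, 4.5, 50], [-1.64, -0.37, 0.0, 4.5, 50], [-1.66, -0.24, -0.01, 4.5, 50], [-1.67, -0.1, 0.0, 4.5, 50], [-1.68, 0.03, -0.01, 4.5, 50], [-1.67, 0.16, 0.0, 4.5, 50], [-1.65, 0.28, -0.01, 4.5, 50], [-1.62, 0.41, 0.0, 4.5, 50], [0.0, 0.0, 1.87, 0.0, 50], [0.0, 0.0, 1.88, 0.0, 50]]
[[0.0, 0.01, 1.87, 0.0, 50], [0.0, 0.0, 1.88, 0.0, 50], [0.0, 0.0, 1.4, 0.0, 50], [0.0, 0.0, 1.4, 0.0, 50], [0.0, 0.0, 1.4, 0.0, 50], [0.0, 0.0, 1.4, 0.0, 50], [0.0, 0.0, 1.4, 0.0, 50], [0.0, 0.0, 1.4, 0.0, 50], [0.0, 0.01, 1.4, 0.0, 50]]
scene 0.64 [46. 56.] [ 628. -226.   45.]Traceback (most recent call last):
  File "<stdin>", line 5, in <module>
IndexError: list index out of range
```

move_arm(rows=[[-1.6, -0.49, 0.0, 4.5, 50], [-1.64, -0.37, 0.0, 4.5, 50], [-1.66, -0.24, -0.01, 4.5, 50], [-1.67, -0.1, 0.0, 4.5, 50], [-1.68, 0.03, -0.01, 4.5, 50], [-1.67, 0.16, 0.0, 4.5, 50], [-1.65, 0.28, -0.01, 4.5, 50], [-1.62, 0.41, 0.0, 4.5, 50], [0.0, 0.0, 1.87, 0.0, 50], [0.0, 0.0, 1.88, 0.0, 50]])

```text
t: 50.4
ee_pos: [475.0, -395.9, 195.6]
orientation: [-2.861, -1.293, 0.001]
ft_force: [-0.1, 1.0, 0.1]
width: 44.1
grasp_force: 0.0
```

move_arm(rows=[[0, 0, 1.87, 0, 50], [0, 0, 1, 0, 50], [0, 0, 0, 0, 50], [0, 0, 0, 0, 50]])

```text
t: 50.9
ee_pos: [475.9, -397.0, 169.7]
orientation: [2.863, 1.292, 0.001]
ft_force: [0.5, 0.2, -0.1]
width: 44.0
grasp_force: 0.0
```

```bash
python3 - <<'E'
from p import *
st(); c=cam("wrist"); im=optics.get_image("wrist"); cv2.imwrite("pics/w6.png",im)
print([(np.round(f["point"]).tolist(),round(f["conf"],2),np.round(onz(c,f["point"],118))) for f in spotter.find_in("wrist","pad")])
r=spotter.regions_of("wrist","pot")
for q in r[:1]: print(q["conf"],q["point"],np.round(onz(c,q["point"],60)))
plan([(475,-396.5,62,None,8)],op=50)
E
```

```text
t 50.9 pos [ 475.9 -397.   169.7] yaw -41.4 tilt [ 0.001 -0.001 -1.   ] q [-0.71  0.48  1.68 -0.    0.98  0.01] F [ 0.5  0.2 -0.1] w 44.0 g 0.0
[([252.0, 201.0], 0.86, array([ 477., -395.,  118.])), ([182.0, 8.0], 0.72, array([ 525., -279.,  118.])), ([349.0, 262.0], 0.65, array([ 498., -477.,  118.])), ([154.0, 132.0], 0.63, array([ 461., -318.,  118.]))]
[[0.0, -0.01, 1.35, 0.0, 50], [0.0, -0.02, 1.35, 0.0, 50], [0.0, -0.01, 1.35, 0.0, 50], [0.0, -0.02, 1.35, 0.0, 50], [0.0, -0.01, 1.35, 0.0, 50], [-0.01, -0.02, 1.35, 0.0, 50], [0.0, -0.01, 1.35, 0.0, 50], [-0.01, -0.02, 1.34, 0.0, 50]]
```

View pics/w6.png

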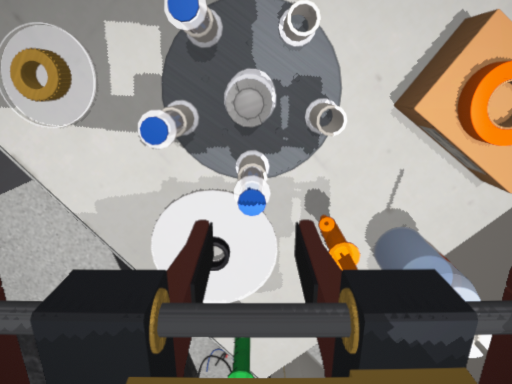

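The target pad at (252,201) sits midway between the open fingers, so I descend.

move_arm(rows=[[0, 0, 1.35, 0, 50], [0, 0, 1.35, 0, 50], [0, 0, 1.35, 0, 50], [0, 0, 1.35, 0, 50], [0, 0, 1.35, 0, 50], [0, 0, 1.35, 0, 50], [0, 0, 1.35, 0, 50], [0, 0, 1.2, 0, 50], [0, 0, 0.3, 0, 50], [0, 0, 0, 0, 50]])

```text
t: 52.3
ee_pos: [475.6, -396.8, 59.6]
orientation: [-2.864, -1.292, 0.0]
ft_force: [-0.2, -1.1, -0.4]
width: 43.3
grasp_force: 0.0
```

move_arm(rows=[[0, 0, 0, 0, 50], [0, 0, 0, 0, 0], [0, 0, 0, 0, 0], [0, 0, 0, 0, 0], [0, 0, 0, 0, 0], [0, 0, 0, 0, 0], [0, 0, 0, 0, 0]])

```text
t: 53.18
ee_pos: [475.7, -396.9, 59.9]
orientation: [2.863, 1.291, 0.0]
ft_force: [0.6, 0.7, 3.2]
width: 26.1
grasp_force: 30.0
```

move_arm(rows=[[0, 0, 0, 0, 50], [0, 0, 0, 0, 50], [0, 0, 0, 0, 50], [0, 0, 0.2, 0, 50], [0, 0, 0.2, 0, 50], [0, 0, 0, 0, 0], [0, 0, 0, 0, 0], [0, 0, 0, 0, 0], [0, 0, 0, 0, 0], [0, 0, 0, 0, 0]])

```text
t: 54.42
ee_pos: [475.5, -396.7, 55.7]
orientation: [-2.864, -1.292, 0.0]
ft_force: [-0.5, 0.2, -1.4]
width: 25.9
grasp_force: 30.0
```

```bash
python3 - <<'E'
from p import *
st(); im=optics.get_image("wrist"); cv2.imwrite("pics/w7.png",cv2.resize(im[100:340,130:390],(780,720))[:600])
im=optics.get_image("scene"); c=cam("scene"); u=proj(c,[[475,-396.7,75]])[0].astype(int); print(u)
a=cv2.resize(im[max(0,u[1]-50):u[1]+50,u[0]-65:u[0]+65],(780,600),interpolation=cv2.INTER_CUBIC); cv2.imwrite("pics/s7.png",a)
E
```

```text
t 54.42 pos [ 475.5 -396.7   55.7] yaw -41.4 tilt [-0.  0. -1.] q [-0.71  0.64  1.73  0.    0.78  0.01] F [-0.5  0.2 -1.4] w 25.9 g 30.0
[254 197]
```

View pics/s7.png

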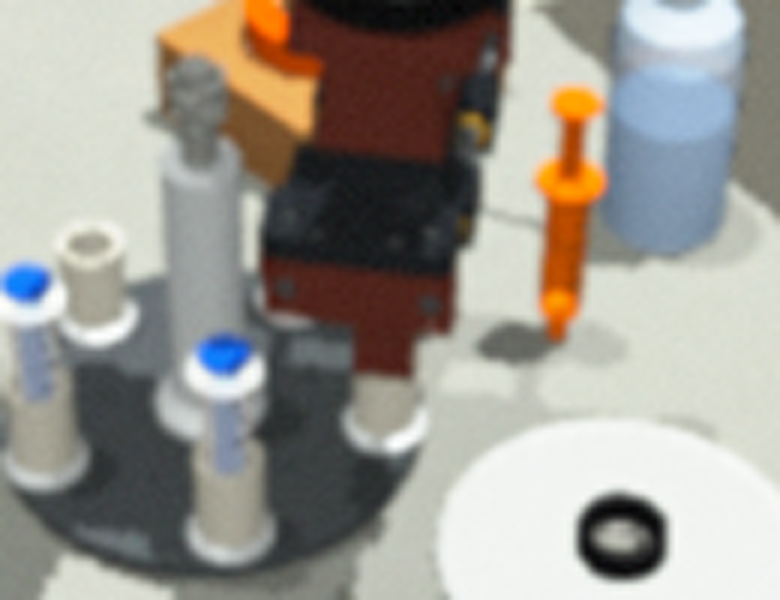

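move_arm(rows=[[0, 0, -0.1, 0, 0], [0, 0, -0.1, 0, 0], [0, 0, -0.2, 0, 0], [0, 0, 0, 0, 0]])

```text
t: 55.02
ee_pos: [475.6, -396.9, 59.9]
orientation: [2.863, 1.291, 0.0]
ft_force: [-0.5, -0.8, -0.6]
width: 26.4
grasp_force: 30.0
```

move_arm(rows=[[0, 0, -0.5, 0, 0], [0, 0, -1, 0, 0], [0, 0, -1, 0, 0], [0, 0, -1.5, 0, 0], [0, 0, -1.5, 0, 0], [0, 0, -2, 0, 0], [0, 0, -2, 0, 0], [0, 0, -2, 0, 0], [0, 0, -2, 0, 0], [0, 0, 0, 0, 0]])

```text
t: 56.28
ee_pos: [476.4, -397.6, 197.0]
orientation: [2.861, 1.29, 0.003]
ft_force: [0.5, -0.3, 0.3]
width: 26.2
grasp_force: 30.0
```

```bash
python3 - <<'E'
from p import *
st(); im=optics.get_image("scene"); c=cam("scene"); u=proj(c,[[475,-396.7,120]])[0].astype(int); print(u)
a=cv2.resize(im[max(0,u[1]-75):u[1]+75,u[0]-100:u[0]+100],(800,600),interpolation=cv2.INTER_CUBIC); cv2.imwrite("pics/s8.png",a)
E
```

```text
t 56.27 pos [ 476.4 -397.6  197. ] yaw -41.4 tilt [ 0.003 -0.003 -1.   ] q [-0.71  0.44  1.66  0.    1.03  0.01] F [ 0.5 -0.3  0.3] w 26.2 g 30.0
[254 182]
```

View pics/s8.png

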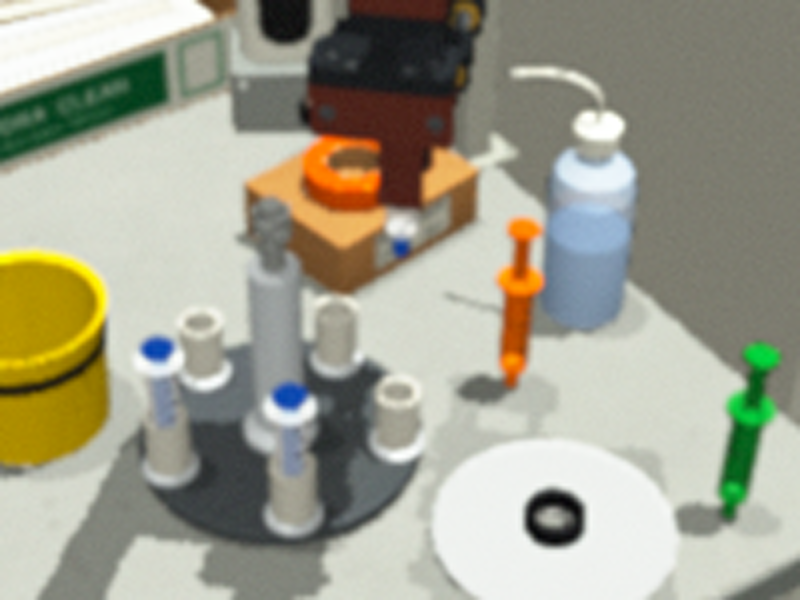

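The syringe is lifted with its tip pointing down at (400,250). I carry it over to the pot.

```bash
python3 - <<'E'
from p import *
plan([(476,-397.5,265,None,2),(600,-245,265,-20,8)],op=0)
E
```

```text
[[-0.01, 0.03, -3.47, 0.0, 0], [-0.01, 0.03, -3.47, 0.0, 0], [2.45, -0.1, 0.0, -2.7, 0], [2.46, 0.02, 0.0, -2.7, 0], [2.45, 0.13, 0.0, -2.7, 0], [2.45, 0.25, 0.0, -2.7, 0], [2.43, 0.36, 0.0, -2.7, 0], [2.41, 0.47, 0.0, -2.6, 0], [2.39, 0.58, 0.0, -2.7, 0], [2.35, 0.7, 0.0, -2.6, 0]]
```

move_arm(rows=[[-0.01, 0.03, -3.47, 0.0, 0], [-0.01, 0.03, -3.47, 0.0, 0], [2.45, -0.1, 0.0, -2.7, 0], [2.46, 0.02, 0.0, -2.7, 0], [2.45, 0.13, 0.0, -2.7, 0], [2.45, 0.25, 0.0, -2.7, 0], [2.43, 0.36, 0.0, -2.7, 0], [2.41, 0.47, 0.0, -2.6, 0], [2.39, 0.58, 0.0, -2.7, 0], [2.35, 0.7, 0.0, -2.6, 0]])

```text
t: 57.58
ee_pos: [599.9, -243.9, 263.0]
orientation: [-2.571, -1.802, 0.002]
ft_force: [0.2, 0.5, -0.4]
width: 26.1
grasp_force: 30.0
```

move_arm(rows=[[0, 0, 0, 0, 0], [0, 0, 0, 0, 0]])

```text
t: 57.82
ee_pos: [599.5, -244.9, 263.7]
orientation: [-2.574, -1.8, 0.001]
ft_force: [0.1, -0.6, -0.8]
width: 25.9
grasp_force: 30.0
```

```bash
python3 - <<'E'
from p import *
st(); c=cam("wrist"); im=optics.get_image("wrist"); cv2.imwrite("pics/w9.png",im)
for n in("wrist","scene","top"):
    if n!="wrist": optics.get_image(n)
    cc=cam(n)
    for r in spotter.regions_of(n,"pot")[:2]:
        (cx,cy),ax,an=cv2.fitEllipse(max(cv2.findContours(r["region"].astype(np.uint8),0,1)[0],key=len)); print(n,r["conf"],np.round([cx,cy,*ax]),np.round(onz(cc,(cx,cy),45)))
E
```

```text
t 57.83 pos [ 599.5 -244.9  263.7] yaw -20.1 tilt [-0.001  0.    -1.   ] q [-0.41  0.42  1.54 -0.    1.19 -0.06] F [ 0.1 -0.6 -0.8] w 25.9 g 30.0
wrist 0.74 [219. 219.  89. 119.] [ 530. -307.   45.]
wrist 0.63 [269. 136.  98. 100.] [ 623. -232.   45.]
scene 0.67 [160. 195.  45.  55.] [ 628. -227.   45.]
scene 0.24 [196. 282.  40.  48.] [ 355. -189.   45.]
top 0.85 [208. 135.  38.  43.] [ 623. -227.   45.]
```

View pics/w9.png

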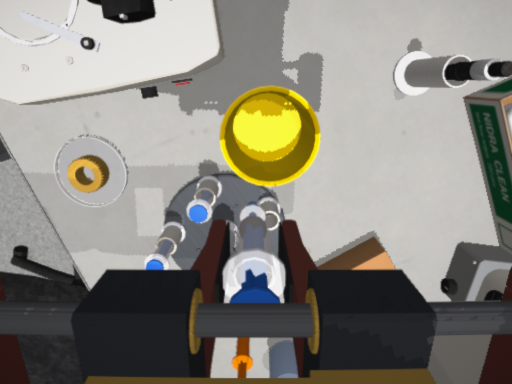

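The pot rim is centred at (270,135). The syringe hangs upright between the fingers.

```bash
python3 - <<'E'
from p import *
c=cam("wrist"); P=onz(c,(270,135.5),85); print(P, onz(c,(267,130),4))
x,y=624,-229
plan([(x,y,263,None,3),(x,y,165,None,4),(x,y,70,None,8)],op=0)
E
```

```text
[ 624.02450948 -225.54947965   85.        ] [ 622.22817272 -230.58584558    4.        ]
[[0.79, 0.58, 0.04, 0.0, 0], [0.79, 0.58, 0.04, 0.0, 0], [0.79, 0.58, 0.04, 0.0, 0], [0.0, 0.0, 2.45, 0.0, 0], [0.0, 0.0, 2.45, 0.0, 0], [0.0, 0.0, 2.45, 0.0, 0], [0.0, 0.0, 2.45, 0.0, 0], [0.0, 0.0, 1.19, 0.0, 0], [0.0, 0.0, 1.19, 0.0, 0], [0.0, 0.0, 1.19, 0.0, 0]]
[[0.0, 0.0, 1.19, 0.0, 0], [0.0, 0.0, 1.18, 0.0, 0], [0.0, 0.0, 1.19, 0.0, 0], [0.0, 0.0, 1.18, 0.0, 0], [0.01, 0.0, 1.19, 0.0, 0]]
```

move_arm(rows=[[0.79, 0.58, 0.04, 0.0, 0], [0.79, 0.58, 0.04, 0.0, 0], [0.79, 0.58, 0.04, 0.0, 0], [0.0, 0.0, 2.45, 0.0, 0], [0.0, 0.0, 2.45, 0.0, 0], [0.0, 0.0, 2.45, 0.0, 0], [0.0, 0.0, 2.45, 0.0, 0], [0.0, 0.0, 1.19, 0.0, 0], [0.0, 0.0, 1.19, 0.0, 0], [0.0, 0.0, 1.19, 0.0, 0]])

```text
t: 59.38
ee_pos: [624.9, -228.6, 129.2]
orientation: [2.573, 1.801, 0.001]
ft_force: [-0.2, 0.7, -0.5]
width: 26.1
grasp_force: 30.0
```

move_arm(rows=[[0.0, 0.0, 1.19, 0.0, 0], [0.0, 0.0, 1.18, 0.0, 0], [0.0, 0.0, 1.19, 0.0, 0], [0.0, 0.0, 1.18, 0.0, 0], [0.0, 0.0, 1.0, 0.0, 0], [0, 0, 0.5, 0, 0], [0, 0, 0.4, 0, 0], [0, 0, 0, 0, 0], [0, 0, 0, 0, 0]])

```text
t: 60.5
ee_pos: [624.5, -228.6, 63.1]
orientation: [2.574, 1.801, 0.001]
ft_force: [-0.3, 0.7, 0.0]
width: 26.0
grasp_force: 30.0
```

move_arm(rows=[[0, 0, 0.4, 0, 0], [0, 0, 0.4, 0, 0], [0, 0, 0.2, 0, 0], [0, 0, 0, 0, 0]])

```text
t: 61.0
ee_pos: [624.1, -228.5, 52.5]
orientation: [-2.574, -1.801, 0.0]
ft_force: [-0.4, 0.5, -0.4]
width: 25.9
grasp_force: 30.0
```

move_arm(rows=[[0, 0, 0, 0, 55], [0, 0, 0, 0, 55], [0, 0, 0, 0, 55], [0, 0, 0, 0, 55], [0, 0, -1, 0, 55], [0, 0, -1, 0, 55], [0, 0, -2, 0, 55], [0, 0, -3, 0, 55], [0, 0, -3, 0, 55], [0, 0, -3, 0, 55]])

```text
t: 62.25
ee_pos: [624.5, -228.6, 185.4]
orientation: [2.573, 1.8, 0.001]
ft_force: [-0.1, -0.1, 0.5]
width: 48.3
grasp_force: 0.0
```

move_arm(rows=[[0, 0, -4, 0, 60], [0, 0, -4, 0, 60], [-3, 0, -4, 0, 60], [-3, 0, -4, 0, 60], [0, 0, 0, 0, 60], [0, 0, 0, 0, 60], [0, 0, 0, 0, 60], [0, 0, 0, 0, 60]])

```text
t: 63.25
ee_pos: [603.5, -284.0, 341.6]
orientation: [-2.572, -1.801, 0.002]
ft_force: [-0.5, 0.6, 0.5]
width: 52.7
grasp_force: 0.0
```

```bash
python3 - <<'E'
from p import *
st(); im=optics.get_image("wrist"); cv2.imwrite("pics/w10.png",im)
im=optics.get_image("scene"); cv2.imwrite("pics/s10.png",cv2.resize(im[120:350,100:406],(798,600),interpolation=cv2.INTER_CUBIC))
E
```

```text
t 63.25 pos [ 603.5 -284.   341.6] yaw -20.0 tilt [-0.002  0.001 -1.   ] q [-0.46  0.39  1.41  0.    1.35 -0.11] F [-0.5  0.6  0.5] w 52.7 g 0.0
```

View pics/w10.png

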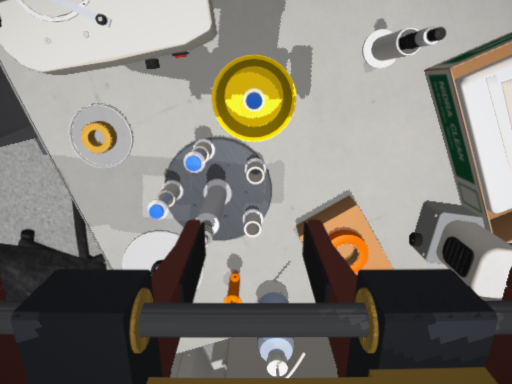

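View pics/s10.png

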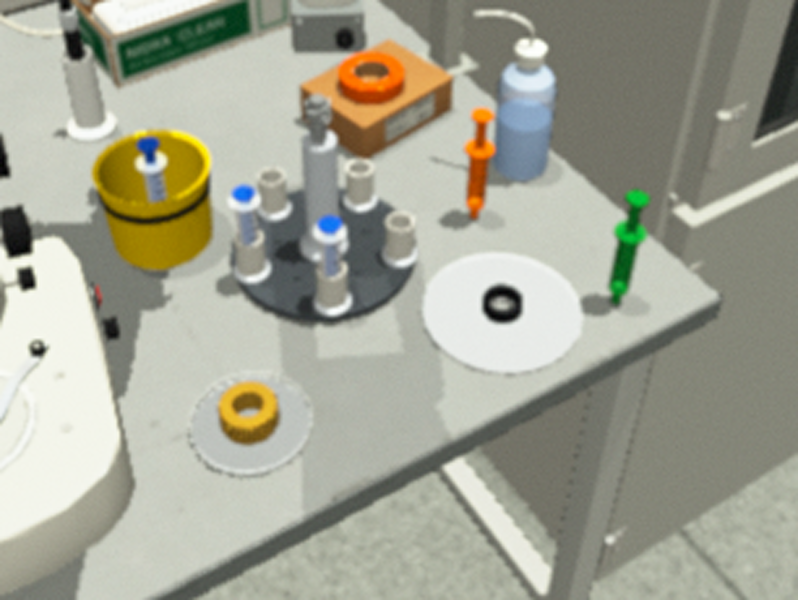

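The reject stands tip down in the pot at (150,165), and the nut, keeper and both free syringes are in place. I let it settle, then hand in.

move_arm(rows=[[0, 0, 0, 0, 60], [0, 0, 0, 0, 60], [0, 0, 0, 0, 60], [0, 0, 0, 0, 60], [0, 0, 0, 0, 60], [0, 0, 0, 0, 60], [0, 0, 0, 0, 60], [0, 0, 0, 0, 60]])

```text
t: 64.35
ee_pos: [603.7, -284.9, 342.8]
orientation: [2.574, 1.801, 0.0]
ft_force: [-0.5, 0.6, -0.1]
width: 52.6
grasp_force: 0.0
```

```bash
python3 -c "
from p import *
st(); print(close_job())"
```

```text
t 64.35 pos [ 603.7 -284.9  342.8] yaw -20.0 tilt [ 0. -0. -1.] q [-0.46  0.38  1.41  0.    1.35 -0.11] F [-0.5  0.6 -0.1] w 52.6 g 0.0
the job is handed in; nothing more can be done
None
```

Job handed in at about 64 s, with no verdict returned: the nut is in the watch glass, the keeper is flat on the bench, the two free syringes are home in the stand, and the one that stuck (at about 17 mm) is tip down in the reject pot.

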